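# Make up two sets of microscope optics

### The job

Make up the two sets of microscope optics from the parts standing on the bench. Photo set, in the tray with three compartments: camera tube in the large compartment, slim photo eyepiece in the middle-sized one, long objective in the small one; viewing set, in the tray with two compartments: wide eyepiece in the large compartment, short objective in the small one. Stand every part upright on the tray's floor, just as it stands now, setting it down gently and never letting it drop, and leave the middle objective, the condenser and the oil bottle standing where they are.

Things in the scene. Friction and masses are not known exactly. Their poses are not given: they have to be found in the camera images.
- camera_tube_center (a point): camera tube: plain aluminium tube 44 mm in diameter, 78 mm tall, standing on a white collar 50 mm across and 12 mm high, black mouth on top; the tallest and stoutest of the loose parts. Loose, about 0.20 kg. Point at its centre, 39 mm above its underside; z along its axis, up. Round, grip at any yaw.
- photo_eyepiece_center (a point): photo eyepiece: slim black tube 26 mm in diameter standing on a broader black knurled foot 36 mm across and 18 mm high; 70 mm tall, small lens and a thin bright band at the top. Loose, about 0.10 kg. Point at its centre, 35 mm above its underside; z up.
- long_objective_center (a point): long objective: bright steel, 74 mm tall, the tallest of the three steel objectives; knurled shoulder 34 mm across (5 to 14 mm up), barrel 30 mm across up to 50 mm, then a cone and a slender nose 13 mm across. Stands on its brass thread, 27 mm across. Loose, about 0.20 kg. Point at its centre, 37 mm above its underside; z up.
- wide_eyepiece_center (a point): wide viewing eyepiece: stout black eyepiece, head 46 mm in diameter (18 to 56 mm up) with a rubber rim 43 mm across and a broad 32 mm glass lens on top; stands on a bright barrel 32 mm across and 18 mm high; 62 mm tall. Loose, about 0.12 kg. Point at its centre, 31 mm above its underside; z up.
- short_objective_center (a point): short objective: bright steel, only 40 mm tall, the shortest of the three objectives, no nose: straight barrel 34 mm across with a broad 26 mm glass lens in its flat top (knurled shoulder 35 mm across, 5 to 14 mm up; brass thread below, 27 mm across). Loose, about 0.14 kg. Point at its centre, 20 mm above its underside; z up. With long fingers grip it a little higher, about 26 mm up.
- photo_tray: photo tray: dark wooden tray, cork floor, THREE compartments in a row; fixed; 112 (x) by 224 (y) mm. Origin at the centre of its underside; floor 5, wall tops 15 mm up; walls 6 thick. Compartments 100 mm long in x, centred at x = 0; along y: large -106 to -24 (centre -65), middle-sized -18 to +48 (centre +15), small +54 to +106 (centre +80). Most finger room if closing along its x.
- viewing_tray: viewing tray: same kind of tray with TWO compartments; fixed; 112 (x) by 152 (y) mm. Origin at the centre of its underside; floor 5, wall tops 15 mm up; walls 6 thick. Compartments 100 mm long in x, centred at x = 0; along y: large -70 to +12 (centre -29), small +18 to +70 (centre +44). Most finger room if closing along its x.
- middle_objective_center (a point): middle objective, to be left alone: bright steel, 55 mm tall, between the other two in height; knurled shoulder 34 mm across, barrel 30 mm across up to 40 mm, then a short blunt cone 17 mm across at its tip. Loose. Point at its centre, 27.5 mm above its underside.
- condenser_center (a point): condenser, to be left alone: low black stepped part 52 mm across, 36 mm tall, steel cone with a lens on top and a small steel lever at the side. Loose. Point at its centre, 18 mm above its underside.
- oil_bottle_center (a point): oil bottle, to be left alone: small amber glass dropper bottle, 32 mm across, 64 mm tall, paper band, black cap and rubber teat. Loose. Point at its centre, 32 mm above its underside.

How it is judged:
At the end, for the whole second after the job is handed in: All five parts stand in the compartments named in the goal: centre between the compartment's walls, underside on the floor within 4 mm, upright within 0.1 rad, at rest. Middle objective, condenser and oil bottle upright within 0.1 rad and within 25 mm of where they were (x of camera_tube_center in the frame of photo_tray between -0.05 and 0.05 m and y of camera_tube_center in the frame of photo_tray between -0.106 and -0.024 m and z of camera_tube_center in the frame of photo_tray between 0.04 and 0.048 m and angle between each of camera_tube_center, photo_eyepiece_center, long_objective_center, wide_eyepiece_center, short_objective_center, middle_objective_center, condenser_center, oil_bottle_center's own z axis and vertical below 0.1 rad and linear speed of each of camera_tube, photo_eyepiece, long_objective, wide_eyepiece, short_objective below 0.02 m/s and x of photo_eyepiece_center in the frame of photo_tray between -0.05 and 0.05 m and y of photo_eyepiece_center in the frame of photo_tray between -0.018 and 0.048 m and z of photo_eyepiece_center in the frame of photo_tray between 0.036 and 0.044 m and x of long_objective_center in the frame of photo_tray between -0.05 and 0.05 m and y of long_objective_center in the frame of photo_tray between 0.054 and 0.106 m and z of long_objective_center in the frame of photo_tray between 0.038 and 0.046 m and x of wide_eyepiece_center in the frame of viewing_tray between -0.05 and 0.05 m and y of wide_eyepiece_center in the frame of viewing_tray between -0.07 and 0.012 m and z of wide_eyepiece_center in the frame of viewing_tray between 0.032 and 0.04 m and x of short_objective_center in the frame of viewing_tray between -0.05 and 0.05 m and y of short_objective_center in the frame of viewing_tray between 0.018 and 0.07 m and z of short_objective_center in the frame of viewing_tray between 0.021 and 0.029 m and distance of each of middle_objective_center, condenser_center, oil_bottle_center from where it was at the start of the episode below 0.025 m); the robot touches nothing.
It fails at once if one of the five parts is dropped: it falls free from the fingers at more than 0.7 m/s (a fall of about 25 mm) ((linear speed of camera_tube above 0.7 m/s and contact force between camera_tube and the fingers below 0.01 N) or (linear speed of photo_eyepiece above 0.7 m/s and contact force between photo_eyepiece and the fingers below 0.01 N) or (linear speed of long_objective above 0.7 m/s and contact force between long_objective and the fingers below 0.01 N) or (linear speed of wide_eyepiece above 0.7 m/s and contact force between wide_eyepiece and the fingers below 0.01 N) or (linear speed of short_objective above 0.7 m/s and contact force between short_objective and the fingers below 0.01 N)).
It fails at once if the middle objective, the condenser or the oil bottle is shifted by more than 25 mm or knocked over (distance of any of middle_objective_center, condenser_center, oil_bottle_center from where it was at the start of the episode above 0.025 m or angle between any of middle_objective_center, condenser_center, oil_bottle_center's own z axis and vertical above 0.5 rad).
It also fails if it takes over 134 s, if anything falls off the work surface, if the arm or the gripper's body presses on something with over 40 N, if the wrist force passes 120 N, or if a joint passes its speed limit or range.

### The arm

A 6-joint arm with a two-finger parallel gripper is mounted at the origin on the work surface. World frame = base frame: x ahead of the robot, y to its left, z up, the work surface at z = 0. Lengths are in m, angles in rad, forces in N, time in s.
With the tool pointing down it reaches from about 0.35 to 0.85 m from the base axis. Payload 8.1 kg.
Tool frame: the origin (TCP) lies midway between the tips of the shut fingers; the grasp point (between the pads) lies 19 mm behind it (robot.tcp_to_grasp is the distance from the TCP to the grasp point, in m); z points along the fingers, y is the direction in which the jaws open and shut (so a half turn about z gives the same grasp; the last joint's range is limited). The gripper opens to 93 mm and grips with 3 to 60 N. Pads are 15 mm wide; open, the fingers measure 128 mm over their backs; the gripper's body (75 mm by 188 mm) begins 65 mm behind the grasp point.
Start: joints at [-1.387, 0.13, 1.488, -0, 1.523, -0.085], TCP at [0.159, -0.578, 0.219] pointing down, gripper open.
Joint ranges: [-2.96, 2.96], [-0.89, 2.26], [0.02, 2.5], [-1.34, 4.48], [0, 2.73], [-2.66, 2.66]. Speed limits (rad/s): [2.39, 2.39, 2.79, 3.14, 3.14, 3.14].

### API

Orientations are given as a rotation vector (axis times angle).
In Python, from plant import robot gives the robot as it stands.
- The arm moves only by the tool send_rows, never from a script. Its argument "series" is a list of rows, each an object of numbers: "wx", "wy", "wz": the turn, a rotation vector about the world's x, y, z in rad; "dx", "dy", "dz": the shift along the world's x, y, z in cm; "fingers": the closure in counts, from 0 (fully open) to 255 (shut). In form: [{"wx": .., "wy": .., "wz": .., "dx": .., "dy": .., "dz": .., "fingers": ..}, ...]. A call has 1 to 20 rows; each row shifts and turns the pose as measured when the row begins; what a row does not reach is not made up. A row lasts 1/12 s, in which the tool goes at most 41.7 mm and 7.16 degrees, less where a joint would pass 70% of its speed; a pose out of reach is approached as far as the arm can. A call is refused whole if a number of a shift passes 4.17 or a number of a turn 0.125, either way. A call with a gripper value outside its range is refused whole. The fingers move at their own pace and stop on an object; "newtons" is the grip in N (left out, the last holds). Time passes only in rows, so rows that do not move let the fingers close. It gives the time, the measured TCP pose, the force and the opening at its end, in the units of the state.
- robot.read_state(): the state, without advancing time (a new reading comes with each control period).
- robot.read_camera(name): name is "side" or "top" or "wrist"; returns the picture (384x512x3 uint8, red, green, blue); there is no depth.
- robot.camera_info(name): a dict with "intrinsics" (3x3 intrinsics, pixels), "extrinsics" (4x4, takes a point from world to camera coordinates); the wrist camera has in their place "tool_from_camera" (4x4, takes a point from camera to tool coordinates, whose origin is the TCP and whose axes are the flange's). Camera axes: x right, y up, looking along -z (the intrinsics and any distortion apply to the point x, -y, -z); pixel columns grow to the right and rows downward; lengths in m; the calibration is good to about 2 mm. The wrist camera is an equidistant fisheye: a pixel r from the principal point sees the ray r / f radians off the axis. A picture is of the moment at which its call begins: read the wrist's pose just before it. camera_info takes no time and is no camera call.
- robot.close_job(): hands the job in, once; it reports no verdict.
The state is a dict: "t": time; "q": joint angles; "dq": joint speeds; "joint_torque": joint torques, N m; "tool_pos": TCP position; "orientation": TCP orientation; "force": force on the tool from outside, world axes, zero at the start; "wrist_torque": the same for the moment, N m; "opening": finger opening in m.
Only numpy, scipy, OpenCV 4.12 (cv2) and the standard library are available. Lean on these libraries where they do the work, as an engineer would, in place of code of your own. Each camera call takes 0.05 s, during which the arm holds its last target.

## Working session

There is one attempt and no reset: what is moved stays moved. The work goes in short steps, Python scripts to look and compute and a tool call to move; the robot and the scene stay as the last step left them, time stands still between calls to the robot, and variables do not carry over. Pictures are saved under pics/ and viewed, and the job is handed in when it is done.

Besides the shell and the picture viewer there is one more tool, called in YAML: its name, and indented under it one key for each argument. send_rows: Moves the arm, as the interface text tells. Its arguments: {"type":"object","properties":{"series":{"type":"array","items":{"type":"object","properties":{"wx":{"type":"number"},"wy":{"type":"number"},"wz":{"type":"number"},"dx":{"type":"number"},"dy":{"type":"number"},"dz":{"type":"number"},"fingers":{"type":"number"}}}},"newtons":{"type":"number"}},"required":["series"]}

```bash
mkdir -p pics; ls; python3 - <<'E'
from plant import robot
import cv2
s=robot.read_state();print({k:s[k] for k in('t','tool_pos','orientation','opening','q')})
for n in('top','side','wrist'):
    im=robot.read_camera(n);cv2.imwrite(f'pics/{n}0.png',im[:,:,::-1]);print(n,robot.camera_info(n))
E
```

```text
pics
{'t': 0.0, 'tool_pos': array([ 0.15926511, -0.57787573,  0.21758926]), 'orientation': array([-3.11142846e+00, -4.20749968e-01,  1.78314291e-04]), 'opening': 0.0936129495788581, 'q': array([-1.38737363e+00,  1.31145730e-01,  1.48929278e+00, -2.31041720e-05,
        1.52300213e+00, -8.54000179e-02])}
top {'intrinsics': array([[454.69314085,   0.        , 261.68007226],
       [  0.        , 454.69314085, 189.34926218],
       [  0.        ,   0.        ,   1.        ]]), 'extrinsics': array([[-1.68165600e-02, -9.99853331e-01, -3.24354190e-03,
         1.73061404e-02],
       [ 9.78976308e-01, -1.71247879e-02,  2.03253856e-01,
        -5.74573311e-01],
       [-2.03279590e-01,  2.42679996e-04,  9.79120702e-01,
        -1.19569222e+00],
       [ 0.00000000e+00,  0.00000000e+00,  0.00000000e+00,
         1.00000000e+00]])}
side {'intrinsics': array([[477.42539476,   0.        , 268.20958749],
       [  0.        , 477.42539476, 186.24308495],
       [  0.        ,   0.        ,   1.        ]]), 'extrinsics': array([[-9.23702248e-01, -3.83111134e-01, -1.28333162e-04,
         5.25329043e-01],
       [ 2.74367821e-01, -6.61749791e-01,  6.97717359e-01,
        -2.18744945e-01],
       [-2.67388213e-01,  6.44447882e-01,  7.16373136e-01,
        -9.96040668e-01],
       [ 0.00000000e+00,  0.00000000e+00,  0.00000000e+00,
         1.00000000e+00]])}
wrist {'intrinsics': array([[297.31863964,   0.        , 256.69811595],
       [  0.        , 297.31863964, 194.51643394],
       [  0.        ,   0.        ,   1.        ]]), 'tool_from_camera': array([[ 3.04047452e-04,  9.70821318e-01,  2.39803827e-01,
         6.63236746e-02],
       [ 9.99999616e-01, -9.81650903e-05, -8.70488913e-04,
        -4.88212226e-04],
       [-8.21548829e-04,  2.39804000e-01, -9.70820976e-01,
        -1.66194699e-01],
       [ 0.00000000e+00,  0.00000000e+00,  0.00000000e+00,
         1.00000000e+00]])}
```

View pics/top0.png

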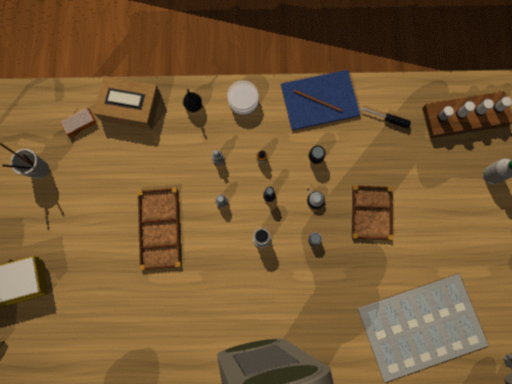

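View pics/side0.png

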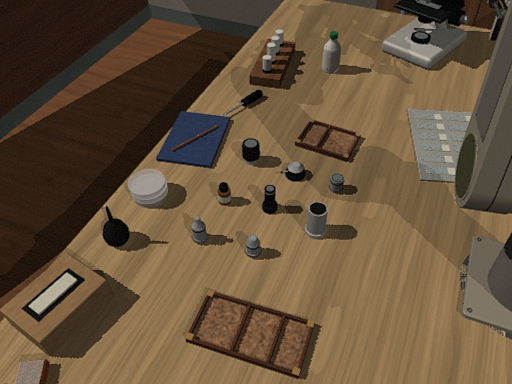

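View pics/wrist0.png

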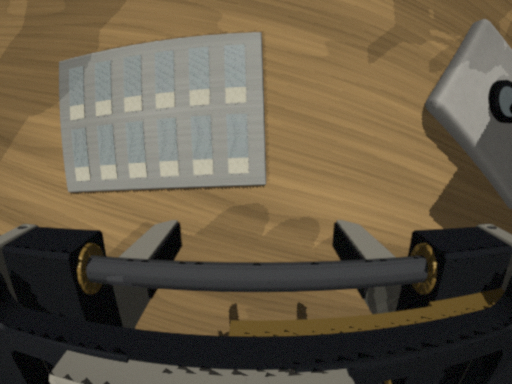

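```bash
python3 - <<'E'
import cv2
im=cv2.imread('pics/top0.png')
c=im[140:285,130:270];cv2.imwrite('pics/a.png',cv2.resize(c,None,fx=4,fy=4,interpolation=cv2.INTER_CUBIC))
c=im[135:260,245:405];cv2.imwrite('pics/b.png',cv2.resize(c,None,fx=4.5,fy=4.5,interpolation=cv2.INTER_CUBIC))
im=cv2.imread('pics/side0.png')
c=im[115:265,180:370];cv2.imwrite('pics/c.png',cv2.resize(c,None,fx=4,fy=4,interpolation=cv2.INTER_CUBIC))
E
```

```text
(no output)
```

View pics/a.png

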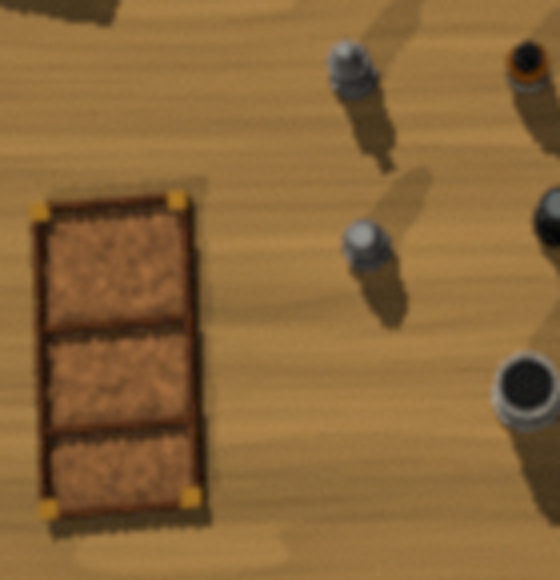

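View pics/b.png

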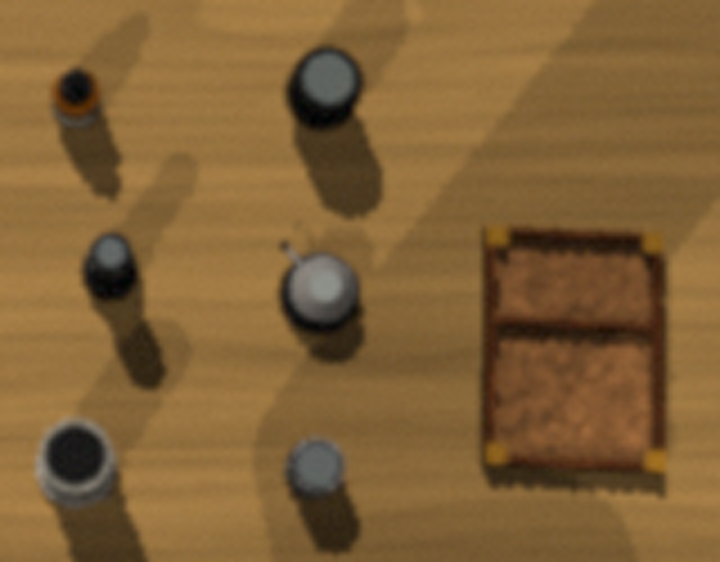

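View pics/c.png

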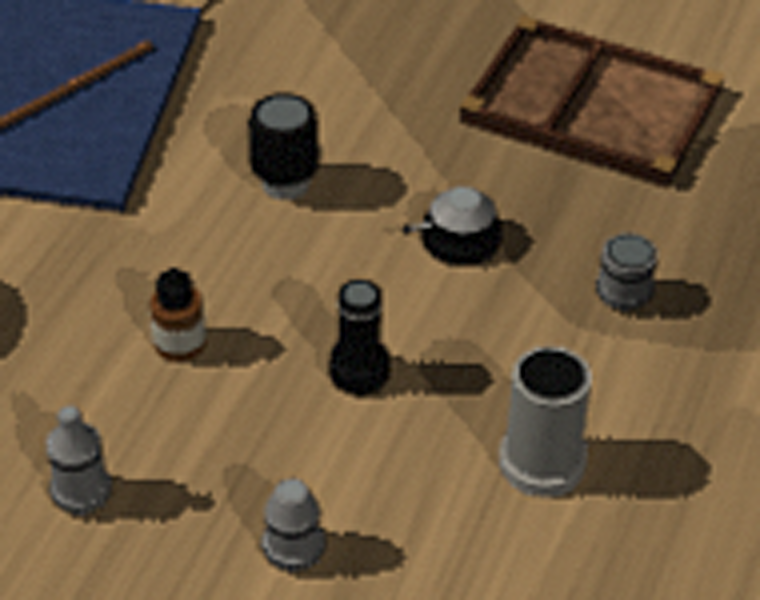

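```bash
cat > h.py <<'E'
import numpy as np
from plant import robot
def ray(n,u,v):
    c=robot.camera_info(n);K=c['intrinsics'];E=c['extrinsics']
    d=np.array([(u-K[0,2])/K[0,0],-(v-K[1,2])/K[1,1],-1]);R=E[:3,:3]
    return -R.T@E[:3,3],R.T@d
def atz(n,u,v,z):
    o,d=ray(n,u,v);return o+d*(z-o[2])/d[2]
def wray(u,v,pos,rv):
    from scipy.spatial.transform import Rotation as Ro
    c=robot.camera_info('wrist');K=c['intrinsics'];T=c['tool_from_camera']
    a,b=u-K[0,2],v-K[1,2];r=np.hypot(a,b);th=r/K[0,0]
    dc=np.array([np.sin(th)*a/r,-np.sin(th)*b/r,-np.cos(th)])
    R=Ro.from_rotvec(rv).as_matrix()
    return pos+R@T[:3,3],R@T[:3,:3]@dc
E
python3 - <<'E'
from h import *
np.set_printoptions(precision=4,suppress=True)
T=dict(long=(216.75,152,.074,197.25,218.25),middle=(221,199,.055,253,237.25),tube=(261.75,236.25,.078,318,208.5),wide=(318.3,152.1,.062,251.25,143),photo=(269.9,190.6,.07,270.25,188.5),short=(315.4,237.9,.04,337.75,177.75),cond=(317.4,198.8,.036,295.5,165.5),oil=(262.1,154.6,.064,223.5,184.25))
for k,(u,v,z,a,b) in T.items():
    p=atz('top',u,v,z);q=atz('side',a,b,z);print(k,p[:2],q[:2],(p-q)[:2]*1000, np.hypot(*p[:2]))
for nm,f,o,L in(('photo',4,(130,140),[(40,211),(178,201),(48,509),(191,496)]),('view',4.5,(245,135),[(498,237),(653,243),(497,453),(655,459)])):
    P=np.array([atz('top',a/f+o[0],b/f+o[1],.015) for a,b in L])[:,:2]
    print(nm,P.tolist(),P.mean(0),[np.linalg.norm(P[i]-P[j]) for i,j in((0,1),(2,3),(0,2),(1,3))])
    e=P[0]+P[1]-P[2]-P[3];print('far dir angle',np.degrees(np.arctan2(e[1],e[0])))
    e=P[0]+P[2]-P[1]-P[3];print('left dir angle',np.degrees(np.arctan2(e[1],e[0])))
E
```

```text
long [0.6797 0.1303] [0.6799 0.1346] [-0.2833 -4.2537] 0.6920404116091922
middle [0.5504 0.1201] [0.5533 0.1224] [-2.8954 -2.3804] 0.5633533057779564
tube [0.4434 0.0094] [0.4455 0.0105] [-2.058  -1.1302] 0.4435496786824801
wide [ 0.6779 -0.1528] [ 0.6792 -0.1521] [-1.2807 -0.687 ] 0.6948888363728265
photo [ 0.5686 -0.015 ] [ 0.569  -0.0129] [-0.3378 -2.0022] 0.5688221846870755
short [ 0.4403 -0.1375] [ 0.4406 -0.1373] [-0.2811 -0.2001] 0.46125495451420456
cond [ 0.5498 -0.148 ] [ 0.553  -0.1428] [-3.2005 -5.2299] 0.5694045388788024
oil [0.6728 0.0046] [0.6781 0.011 ] [-5.3172 -6.3851] 0.6728479103840164
photo [[0.5800874391738373, 0.3551358226265119], [0.5856578538223782, 0.25669952739548096], [0.3699470512213828, 0.34171187835265737], [0.3771437167142786, 0.24308868978738804]] [0.4782 0.2992] [np.float64(0.09859378143761076), np.float64(0.098885415087349), np.float64(0.21056871783025044), np.float64(0.2089578911511342)]
far dir angle 3.69476766399108
left dir angle 93.70689539901353
view [[0.5841409088050347, -0.26127972086410955], [0.5785311465134084, -0.35934931984979357], [0.44703089295542175, -0.25258948963646266], [0.4416246691226069, -0.35042647483188716]] [ 0.5128 -0.3059] [np.float64(0.09822991233927386), np.float64(0.09798623846367513), np.float64(0.13738513953507153), np.float64(0.1371969413462692)]
far dir angle -3.6777660794602056
left dir angle 86.78160108071062
```

send_rows:
  newtons: 20
  series:
    - {"dx": 2,"dy": 3.2,"wz": -0.11,"fingers": 0}
    - {"dx": 2,"dy": 3.2,"wz": -0.11,"fingers": 0}
    - {"dx": 2,"dy": 3.2,"wz": -0.1,"fingers": 0}
    - {"dx": 2,"dy": 3.2,"fingers": 0}
    - {"dx": 2,"dy": 3.2,"fingers": 0}
    - {"dx": 2,"dy": 3.2,"fingers": 0}
    - {"dx": 2,"dy": 3.2,"fingers": 0}
    - {"dx": 2,"dy": 3.2,"fingers": 0}
    - {"dx": 2,"dy": 3.2,"fingers": 0}
    - {"dx": 2,"dy": 3.2,"fingers": 0}
    - {"dx": 2,"dy": 3.2,"fingers": 0}
    - {"dx": 2,"dy": 3.2,"fingers": 0}
    - {"fingers": 0}

```text
schema error: expected keys wx, wy, wz, dx, dy, dz, fingers
```

send_rows:
  newtons: 20
  series:
    - {"wx": 0,"wy": 0,"wz": -0.11,"dx": 2,"dy": 3.2,"dz": 0,"fingers": 0}
    - {"wx": 0,"wy": 0,"wz": -0.11,"dx": 2,"dy": 3.2,"dz": 0,"fingers": 0}
    - {"wx": 0,"wy": 0,"wz": -0.1,"dx": 2,"dy": 3.2,"dz": 0,"fingers": 0}
    - {"wx": 0,"wy": 0,"wz": 0,"dx": 2,"dy": 3.2,"dz": 0,"fingers": 0}
    - {"wx": 0,"wy": 0,"wz": 0,"dx": 2,"dy": 3.2,"dz": 0,"fingers": 0}
    - {"wx": 0,"wy": 0,"wz": 0,"dx": 2,"dy": 3.2,"dz": 0,"fingers": 0}
    - {"wx": 0,"wy": 0,"wz": 0,"dx": 2,"dy": 3.2,"dz": 0,"fingers": 0}
    - {"wx": 0,"wy": 0,"wz": 0,"dx": 2,"dy": 3.2,"dz": 0,"fingers": 0}
    - {"wx": 0,"wy": 0,"wz": 0,"dx": 2,"dy": 3.2,"dz": 0,"fingers": 0}
    - {"wx": 0,"wy": 0,"wz": 0,"dx": 2,"dy": 3.2,"dz": 0,"fingers": 0}
    - {"wx": 0,"wy": 0,"wz": 0,"dx": 2,"dy": 3.2,"dz": 0,"fingers": 0}
    - {"wx": 0,"wy": 0,"wz": 0,"dx": 2,"dy": 3.2,"dz": 0,"fingers": 0}
    - {"wx": 0,"wy": 0,"wz": 0,"dx": 0,"dy": 0,"dz": 0,"fingers": 0}

```text
t: 1.23
tool_pos: [0.4016, -0.1736, 0.2112]
orientation: [-3.13, 0.114, 0.003]
force: [0.5, -0.4, 0.3]
opening: 0.0932
```

```bash
python3 - <<'E'
from h import *
import cv2
s=robot.read_state();print(s['tool_pos'],s['orientation'],s['q'])
cv2.imwrite('pics/w1.png',robot.read_camera('wrist')[:,:,::-1])
E
```

```text
[ 0.40164972 -0.17357677  0.21122367] [-3.12959803e+00  1.14388588e-01  2.92898697e-03] [-0.53200077 -0.31514002  1.91990922  0.00782615  1.54317854  1.11162319]
```

View pics/w1.png

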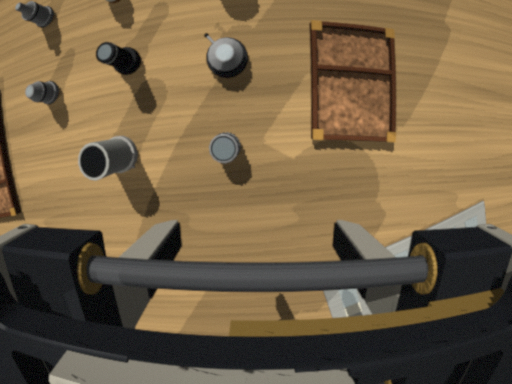

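```bash
python3 - <<'E'
from h import *
s=dict(p=np.array([ 0.40164972,-0.17357677,0.21122367]),r=np.array([-3.12959803,.114388588,.00292898697]))
for n,u,v,z in(('short',224,147,.04),('tube',94,161,.078),('photo',107,53,.07),('cond',229,51,.036),('mid',38,93,.055),('vt',319,134,.015),('vt',389,137,.015),('vt',317,28,.015),('vt',389,33,.015)):
    o,d=wray(u,v,s['p'],s['r']);print(n,(o+d*(z-o[2])/d[2])[:2].round(4))
E
```

```text
short [ 0.4426 -0.1373]
tube [0.4457 0.0094]
photo [ 0.5669 -0.0154]
cond [ 0.5538 -0.151 ]
mid [0.5457 0.1063]
vt [ 0.449  -0.2515]
vt [ 0.4424 -0.3457]
vt [ 0.5836 -0.2591]
vt [ 0.5811 -0.3564]
```

send_rows:
  series:
    - {"wx": 0,"wy": 0,"wz": 0.0,"dx": 2,"dy": 1.8,"dz": 0,"fingers": 0}
    - {"wx": 0,"wy": 0,"wz": 0,"dx": 2,"dy": 1.8,"dz": -1,"fingers": 0}
    - {"wx": 0,"wy": 0,"wz": 0,"dx": 0,"dy": 0,"dz": -3,"fingers": 0}
    - {"wx": 0,"wy": 0,"wz": 0,"dx": 0,"dy": 0,"dz": -3,"fingers": 0}
    - {"wx": 0,"wy": 0,"wz": 0,"dx": 0,"dy": 0,"dz": -2,"fingers": 0}
    - {"wx": 0,"wy": 0,"wz": 0,"dx": 0,"dy": 0,"dz": -1,"fingers": 0}
    - {"wx": 0,"wy": 0,"wz": 0,"dx": 0,"dy": 0,"dz": 0,"fingers": 0}

```text
t: 1.87
tool_pos: [0.4408, -0.1436, 0.1089]
orientation: [-3.136, 0.116, 0.001]
force: [-0.7, 0.2, 0.5]
opening: 0.093
```

send_rows:
  series:
    - {"wx": 0,"wy": 0,"wz": 0.0,"dx": 0,"dy": 0.6,"dz": -2,"fingers": 0}
    - {"wx": 0,"wy": 0,"wz": 0,"dx": 0,"dy": 0,"dz": -3,"fingers": 0}
    - {"wx": 0,"wy": 0,"wz": 0,"dx": 0,"dy": 0,"dz": -2.5,"fingers": 0}
    - {"wx": 0,"wy": 0,"wz": 0,"dx": 0,"dy": 0,"dz": -1.2,"fingers": 0}
    - {"wx": 0,"wy": 0,"wz": 0,"dx": 0,"dy": 0,"dz": -0.6,"fingers": 0}
    - {"wx": 0,"wy": 0,"wz": 0,"dx": 0,"dy": 0,"dz": 0,"fingers": 0}

```text
t: 2.37
tool_pos: [0.443, -0.1443, 0.0193]
orientation: [3.138, -0.126, 0.01]
force: [-0.1, -0.9, 0.3]
opening: 0.0928
```

send_rows:
  series:
    - {"wx": 0,"wy": 0,"wz": 0.0,"dx": -0.15,"dy": 0.7,"dz": -0.5,"fingers": 0}
    - {"wx": 0,"wy": 0,"wz": 0,"dx": 0,"dy": 0,"dz": -0.5,"fingers": 0}
    - {"wx": 0,"wy": 0,"wz": 0,"dx": 0,"dy": 0,"dz": -0.2,"fingers": 0}
    - {"wx": 0,"wy": 0,"wz": 0,"dx": 0,"dy": 0,"dz": 0,"fingers": 0}

```text
t: 2.7
tool_pos: [0.4442, -0.139, 0.0108]
orientation: [3.136, -0.128, 0.019]
force: [0.2, -0.4, 0.5]
opening: 0.0928
```

```bash
python3 - <<'E'
from h import *
import cv2
cv2.imwrite('pics/w2.png',robot.read_camera('wrist')[:,:,::-1])
E
```

```text
(no output)
```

View pics/w2.png

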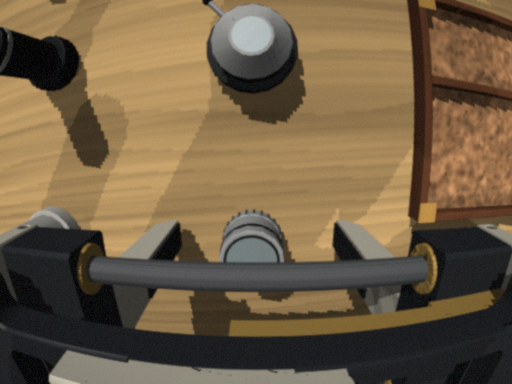

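send_rows:
  newtons: 25
  series:
    - {"wx": 0,"wy": 0,"wz": 0,"dx": -0.15,"dy": 0.1,"dz": -0.2,"fingers": 0}
    - {"wx": 0,"wy": 0,"wz": 0,"dx": 0,"dy": 0,"dz": 0,"fingers": 255}
    - {"wx": 0,"wy": 0,"wz": 0,"dx": 0,"dy": 0,"dz": 0,"fingers": 255}
    - {"wx": 0,"wy": 0,"wz": 0,"dx": 0,"dy": 0,"dz": 0,"fingers": 255}
    - {"wx": 0,"wy": 0,"wz": 0,"dx": 0,"dy": 0,"dz": 0,"fingers": 255}
    - {"wx": 0,"wy": 0,"wz": 0,"dx": 0,"dy": 0,"dz": 0,"fingers": 255}
    - {"wx": 0,"wy": 0,"wz": 0,"dx": 0,"dy": 0,"dz": 0,"fingers": 255}
    - {"wx": 0,"wy": 0,"wz": 0,"dx": 0,"dy": 0,"dz": 0,"fingers": 255}
    - {"wx": 0,"wy": 0,"wz": 0,"dx": 0,"dy": 0,"dz": 0,"fingers": 255}
    - {"wx": 0,"wy": 0,"wz": 0,"dx": 0,"dy": 0,"dz": 0,"fingers": 255}

```text
t: 3.58
tool_pos: [0.4443, -0.1385, 0.0108]
orientation: [3.135, -0.127, 0.024]
force: [-0.7, 0.8, 0.5]
opening: 0.038
```

send_rows:
  series:
    - {"wx": 0,"wy": 0,"wz": 0,"dx": 0,"dy": 0,"dz": 0,"fingers": 255}
    - {"wx": 0,"wy": 0,"wz": 0,"dx": 0,"dy": 0,"dz": 0,"fingers": 255}
    - {"wx": 0,"wy": 0,"wz": 0,"dx": 0,"dy": 0,"dz": 0,"fingers": 255}
    - {"wx": 0,"wy": 0,"wz": 0,"dx": 0,"dy": 0,"dz": 0,"fingers": 255}

```text
t: 3.92
tool_pos: [0.4443, -0.1384, 0.0108]
orientation: [3.135, -0.127, 0.024]
force: [0.1, 0.7, 0.5]
opening: 0.0333
```

send_rows:
  series:
    - {"wx": 0,"wy": 0,"wz": 0,"dx": 0,"dy": 0,"dz": 1,"fingers": 255}
    - {"wx": 0,"wy": 0.015,"wz": 0,"dx": 0,"dy": 0,"dz": 2,"fingers": 255}
    - {"wx": 0,"wy": 0,"wz": 0,"dx": 0,"dy": 0,"dz": 3,"fingers": 255}
    - {"wx": 0,"wy": 0,"wz": 0,"dx": 1,"dy": -1.5,"dz": 2,"fingers": 255}
    - {"wx": 0,"wy": 0,"wz": 0,"dx": 2,"dy": -3,"dz": 0,"fingers": 255}
    - {"wx": 0,"wy": 0,"wz": 0,"dx": 2,"dy": -3,"dz": 0,"fingers": 255}
    - {"wx": 0,"wy": 0,"wz": 0,"dx": 2,"dy": -3,"dz": 0,"fingers": 255}
    - {"wx": 0,"wy": 0,"wz": 0,"dx": 2,"dy": -3,"dz": 0,"fingers": 255}
    - {"wx": 0,"wy": 0,"wz": 0,"dx": 1,"dy": -1.5,"dz": 0,"fingers": 255}
    - {"wx": 0,"wy": 0,"wz": 0,"dx": 0,"dy": 0,"dz": 0,"fingers": 255}

```text
t: 4.75
tool_pos: [0.5449, -0.2937, 0.0997]
orientation: [3.134, -0.122, -0.004]
force: [0.6, -0.0, -1.1]
opening: 0.0338
```

send_rows:
  series:
    - {"wx": 0,"wy": 0,"wz": 0,"dx": 1.2,"dy": -1.5,"dz": -1,"fingers": 255}
    - {"wx": 0,"wy": 0,"wz": 0,"dx": 0,"dy": 0,"dz": -2,"fingers": 255}
    - {"wx": 0,"wy": 0,"wz": 0,"dx": 0,"dy": 0,"dz": -2,"fingers": 255}
    - {"wx": 0,"wy": 0,"wz": 0,"dx": 0,"dy": 0,"dz": -1,"fingers": 255}
    - {"wx": 0,"wy": 0,"wz": 0,"dx": 0,"dy": 0,"dz": -0.5,"fingers": 255}
    - {"wx": 0,"wy": 0,"wz": 0,"dx": 0,"dy": 0,"dz": 0,"fingers": 255}

```text
t: 5.25
tool_pos: [0.5572, -0.3097, 0.0358]
orientation: [3.133, -0.125, -0.003]
force: [0.4, -0.6, -1.3]
opening: 0.0338
```

```bash
python3 - <<'E'
from h import *
import cv2
cv2.imwrite('pics/w3.png',robot.read_camera('wrist')[:,:,::-1])
E
```

```text
(no output)
```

View pics/w3.png

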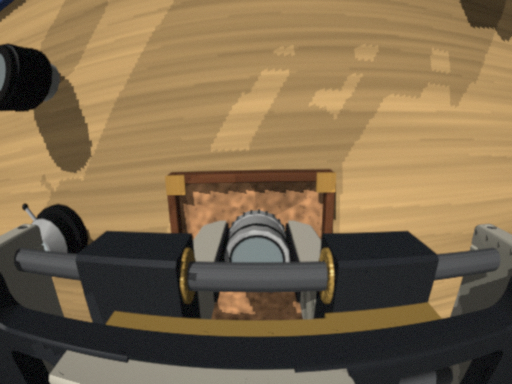

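send_rows:
  series:
    - {"wx": 0,"wy": 0,"wz": 0,"dx": 0,"dy": 0,"dz": -0.8,"fingers": 255}
    - {"wx": 0,"wy": 0,"wz": 0,"dx": 0,"dy": 0,"dz": -0.5,"fingers": 255}
    - {"wx": 0,"wy": 0,"wz": 0,"dx": 0,"dy": 0,"dz": -0.3,"fingers": 255}
    - {"wx": 0,"wy": 0,"wz": 0,"dx": 0,"dy": 0,"dz": -0.1,"fingers": 255}
    - {"wx": 0,"wy": 0,"wz": 0,"dx": 0,"dy": 0,"dz": 0,"fingers": 255}

```text
t: 5.72
tool_pos: [0.5594, -0.3102, 0.022]
orientation: [3.131, -0.123, 0.004]
force: [0.7, 0.7, -1.5]
opening: 0.0336
```

send_rows:
  series:
    - {"wx": 0,"wy": 0,"wz": 0,"dx": -0.2,"dy": 0,"dz": -0.3,"fingers": 255}
    - {"wx": 0,"wy": 0,"wz": 0,"dx": -0.1,"dy": 0,"dz": -0.3,"fingers": 255}
    - {"wx": 0,"wy": 0,"wz": 0,"dx": 0,"dy": 0,"dz": -0.2,"fingers": 255}
    - {"wx": 0,"wy": 0,"wz": 0,"dx": 0,"dy": 0,"dz": 0,"fingers": 255}

```text
t: 6.05
tool_pos: [0.5572, -0.3109, 0.016]
orientation: [3.129, -0.123, 0.008]
force: [0.2, 0.7, -1.0]
opening: 0.0337
```

send_rows:
  series:
    - {"wx": 0,"wy": 0,"wz": 0,"dx": 0,"dy": 0,"dz": -0.1,"fingers": 255}
    - {"wx": 0,"wy": 0,"wz": 0,"dx": 0,"dy": 0,"dz": -0.1,"fingers": 255}
    - {"wx": 0,"wy": 0,"wz": 0,"dx": 0,"dy": 0,"dz": 0,"fingers": 255}

```text
t: 6.3
tool_pos: [0.5575, -0.3112, 0.0161]
orientation: [3.129, -0.123, 0.009]
force: [0.2, -0.1, -1.9]
opening: 0.0333
```

send_rows:
  series:
    - {"wx": 0,"wy": 0,"wz": 0,"dx": -0.1,"dy": 0.1,"dz": -0.25,"fingers": 255}
    - {"wx": 0,"wy": 0,"wz": 0,"dx": 0,"dy": 0,"dz": 0,"fingers": 255}
    - {"wx": 0,"wy": 0,"wz": 0,"dx": 0,"dy": 0,"dz": 0,"fingers": 255}

```text
t: 6.55
tool_pos: [0.5584, -0.3119, 0.0165]
orientation: [3.126, -0.123, 0.016]
force: [0.5, -0.7, -0.5]
opening: 0.0337
```

send_rows:
  series:
    - {"wx": 0,"wy": 0,"wz": 0,"dx": 0,"dy": 0,"dz": 0,"fingers": 155}
    - {"wx": 0,"wy": 0,"wz": 0,"dx": 0,"dy": 0,"dz": 0,"fingers": 130}
    - {"wx": 0,"wy": 0,"wz": 0,"dx": 0,"dy": 0,"dz": 0,"fingers": 125}
    - {"wx": 0,"wy": 0,"wz": 0,"dx": 0,"dy": 0,"dz": 0,"fingers": 125}
    - {"wx": 0,"wy": 0,"wz": 0,"dx": 0,"dy": 0,"dz": 0,"fingers": 125}

```text
t: 6.97
tool_pos: [0.5581, -0.3117, 0.0153]
orientation: [3.126, -0.123, 0.015]
force: [-0.3, -0.3, 0.5]
opening: 0.0475
```

```bash
python3 - <<'E'
from h import *
import cv2
cv2.imwrite('pics/w4.png',robot.read_camera('wrist')[:,:,::-1])
E
```

```text
(no output)
```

View pics/w4.png

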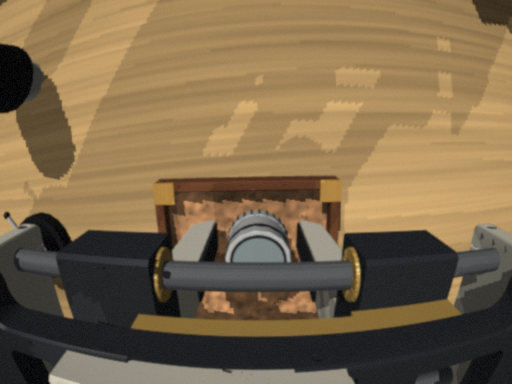

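send_rows:
  series:
    - {"wx": 0,"wy": 0,"wz": 0,"dx": 0,"dy": 0,"dz": 1,"fingers": 125}
    - {"wx": 0,"wy": 0,"wz": 0,"dx": 0,"dy": 0,"dz": 3,"fingers": 125}
    - {"wx": 0,"wy": 0.01,"wz": 0,"dx": 0,"dy": 0,"dz": 3,"fingers": 60}
    - {"wx": 0,"wy": 0,"wz": 0,"dx": 0,"dy": 0,"dz": 3,"fingers": 0}
    - {"wx": 0,"wy": 0,"wz": 0,"dx": 2,"dy": 2.7,"dz": 0,"fingers": 0}
    - {"wx": 0,"wy": 0,"wz": 0,"dx": 2,"dy": 2.7,"dz": 0,"fingers": 0}
    - {"wx": 0,"wy": 0,"wz": 0,"dx": 2,"dy": 2.7,"dz": 0,"fingers": 0}
    - {"wx": 0,"wy": 0,"wz": 0,"dx": 2,"dy": 2.7,"dz": 0,"fingers": 0}
    - {"wx": 0,"wy": 0,"wz": 0,"dx": 2,"dy": 2.7,"dz": 0,"fingers": 0}
    - {"wx": 0,"wy": 0,"wz": 0,"dx": 1,"dy": 1,"dz": 0,"fingers": 0}
    - {"wx": 0,"wy": 0,"wz": 0,"dx": 0,"dy": 0,"dz": 0,"fingers": 0}

```text
t: 7.93
tool_pos: [0.6711, -0.1613, 0.13]
orientation: [3.125, -0.132, 0.008]
force: [-0.0, -0.8, 0.1]
opening: 0.0927
```

send_rows:
  series:
    - {"wx": 0,"wy": 0,"wz": 0,"dx": 0.5,"dy": 0.8,"dz": -1,"fingers": 0}
    - {"wx": 0,"wy": 0,"wz": 0,"dx": 0,"dy": 0,"dz": -2,"fingers": 0}
    - {"wx": 0,"wy": 0,"wz": 0,"dx": 0,"dy": 0,"dz": -1,"fingers": 0}
    - {"wx": 0,"wy": 0,"wz": 0,"dx": 0,"dy": 0,"dz": 0,"fingers": 0}

```text
t: 8.27
tool_pos: [0.677, -0.1533, 0.0904]
orientation: [3.123, -0.131, 0.013]
force: [-0.2, -0.5, -1.2]
opening: 0.093
```

```bash
python3 - <<'E'
from h import *
import cv2
cv2.imwrite('pics/w5.png',robot.read_camera('wrist')[:,:,::-1])
E
```

```text
(no output)
```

View pics/w5.png

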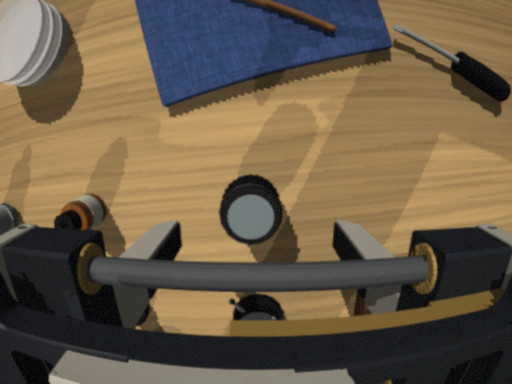

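```bash
python3 - <<'E'
from h import *
s=robot.read_state();print(s['tool_pos'])
o,d=wray(251,217,s['tool_pos'],s['orientation']);print((o+d*(.062-o[2])/d[2])[:2].round(4))
E
```

```text
[ 0.67688773 -0.15352208  0.09093654]
[ 0.6795 -0.1498]
```

send_rows:
  series:
    - {"wx": 0,"wy": 0.01,"wz": 0,"dx": 0,"dy": 0,"dz": -2,"fingers": 0}
    - {"wx": 0,"wy": 0,"wz": 0,"dx": 0,"dy": 0,"dz": -2,"fingers": 0}
    - {"wx": 0,"wy": 0,"wz": 0,"dx": 0,"dy": 0,"dz": -1.5,"fingers": 0}
    - {"wx": 0,"wy": 0,"wz": 0,"dx": 0,"dy": 0,"dz": -1,"fingers": 0}
    - {"wx": 0,"wy": 0,"wz": 0,"dx": 0,"dy": 0,"dz": -0.3,"fingers": 0}
    - {"wx": 0,"wy": 0,"wz": 0,"dx": 0,"dy": 0,"dz": 0,"fingers": 0}

```text
t: 8.82
tool_pos: [0.6767, -0.1581, 0.024]
orientation: [3.121, -0.14, 0.002]
force: [-0.2, 0.3, -0.2]
opening: 0.0928
```

send_rows:
  newtons: 25
  series:
    - {"wx": 0,"wy": 0,"wz": 0,"dx": 0.2,"dy": 0.7,"dz": -0.3,"fingers": 0}
    - {"wx": 0,"wy": 0,"wz": 0,"dx": 0,"dy": 0,"dz": -0.2,"fingers": 0}
    - {"wx": 0,"wy": 0,"wz": 0,"dx": 0,"dy": 0,"dz": 0,"fingers": 255}
    - {"wx": 0,"wy": 0,"wz": 0,"dx": 0,"dy": 0,"dz": 0,"fingers": 255}
    - {"wx": 0,"wy": 0,"wz": 0,"dx": 0,"dy": 0,"dz": 0,"fingers": 255}
    - {"wx": 0,"wy": 0,"wz": 0,"dx": 0,"dy": 0,"dz": 0,"fingers": 255}
    - {"wx": 0,"wy": 0,"wz": 0,"dx": 0,"dy": 0,"dz": 0,"fingers": 255}
    - {"wx": 0,"wy": 0,"wz": 0,"dx": 0,"dy": 0,"dz": 0,"fingers": 255}
    - {"wx": 0,"wy": 0,"wz": 0,"dx": 0,"dy": 0,"dz": 0,"fingers": 255}
    - {"wx": 0,"wy": 0,"wz": 0,"dx": 0,"dy": 0,"dz": 0,"fingers": 255}
    - {"wx": 0,"wy": 0,"wz": 0,"dx": 0,"dy": 0,"dz": 0,"fingers": 255}
    - {"wx": 0,"wy": 0,"wz": 0,"dx": 0,"dy": 0,"dz": 0,"fingers": 255}
    - {"wx": 0,"wy": 0,"wz": 0,"dx": 0,"dy": 0,"dz": 0,"fingers": 255}

```text
t: 9.9
tool_pos: [0.6821, -0.151, 0.0241]
orientation: [3.12, -0.14, 0.013]
force: [-0.1, -0.2, 0.8]
opening: 0.046
```

send_rows:
  series:
    - {"wx": 0,"wy": 0,"wz": 0,"dx": 0,"dy": 0,"dz": 1,"fingers": 255}
    - {"wx": 0,"wy": 0.01,"wz": 0,"dx": 0,"dy": 0,"dz": 2.5,"fingers": 255}
    - {"wx": 0,"wy": 0,"wz": 0,"dx": 0,"dy": 0,"dz": 3,"fingers": 255}
    - {"wx": 0,"wy": 0,"wz": 0,"dx": 0,"dy": 0,"dz": 3,"fingers": 255}
    - {"wx": 0,"wy": 0,"wz": 0,"dx": -1,"dy": -0.8,"dz": 1,"fingers": 255}
    - {"wx": 0,"wy": 0,"wz": 0,"dx": -3,"dy": -2.3,"dz": 0,"fingers": 255}
    - {"wx": 0,"wy": 0,"wz": 0,"dx": -3,"dy": -2.3,"dz": 0,"fingers": 255}
    - {"wx": 0,"wy": 0,"wz": 0,"dx": -3,"dy": -2.3,"dz": 0,"fingers": 255}
    - {"wx": 0,"wy": 0,"wz": 0,"dx": -3,"dy": -2.3,"dz": 0,"fingers": 255}
    - {"wx": 0,"wy": 0,"wz": 0,"dx": -3,"dy": -2.3,"dz": 0,"fingers": 255}
    - {"wx": 0,"wy": 0,"wz": 0,"dx": -2,"dy": -1.5,"dz": 0,"fingers": 255}
    - {"wx": 0,"wy": 0,"wz": 0,"dx": -0.5,"dy": -0.5,"dz": 0,"fingers": 255}
    - {"wx": 0,"wy": 0,"wz": 0,"dx": 0,"dy": 0,"dz": 0,"fingers": 255}

```text
t: 10.98
tool_pos: [0.4878, -0.2971, 0.1414]
orientation: [3.115, -0.133, 0.001]
force: [-0.3, 0.8, -1.0]
opening: 0.0458
```

send_rows:
  series:
    - {"wx": 0,"wy": 0,"wz": 0,"dx": -0.4,"dy": -0.6,"dz": -1,"fingers": 255}
    - {"wx": 0,"wy": 0,"wz": 0,"dx": 0,"dy": 0,"dz": -2.5,"fingers": 255}
    - {"wx": 0,"wy": 0,"wz": 0,"dx": 0,"dy": 0,"dz": -2.5,"fingers": 255}
    - {"wx": 0,"wy": 0,"wz": 0,"dx": 0,"dy": 0,"dz": -2,"fingers": 255}
    - {"wx": 0,"wy": 0,"wz": 0,"dx": 0,"dy": 0,"dz": -1,"fingers": 255}
    - {"wx": 0,"wy": 0,"wz": 0,"dx": 0,"dy": 0,"dz": -0.5,"fingers": 255}
    - {"wx": 0,"wy": 0,"wz": 0,"dx": 0,"dy": 0,"dz": 0,"fingers": 255}

```text
t: 11.57
tool_pos: [0.4894, -0.3012, 0.0432]
orientation: [3.114, -0.126, 0.01]
force: [-0.1, 0.5, -0.7]
opening: 0.0459
```

```bash
python3 - <<'E'
from h import *
import cv2
cv2.imwrite('pics/w6.png',robot.read_camera('wrist')[:,:,::-1])
E
```

```text
(no output)
```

View pics/w6.png

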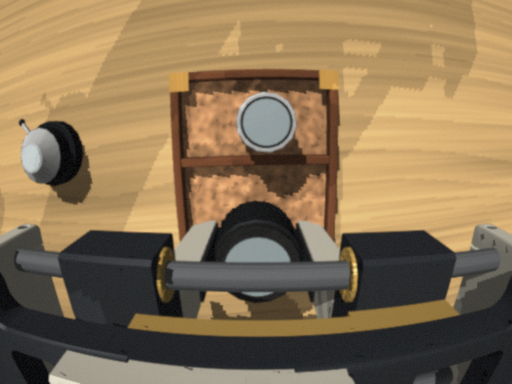

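send_rows:
  series:
    - {"wx": 0,"wy": 0,"wz": 0,"dx": -0.4,"dy": -0.2,"dz": -0.5,"fingers": 255}
    - {"wx": 0,"wy": 0,"wz": 0,"dx": 0,"dy": 0,"dz": -0.4,"fingers": 255}
    - {"wx": 0,"wy": 0,"wz": 0,"dx": 0,"dy": 0,"dz": -0.3,"fingers": 255}
    - {"wx": 0,"wy": 0,"wz": 0,"dx": 0,"dy": 0,"dz": -0.2,"fingers": 255}
    - {"wx": 0,"wy": 0,"wz": 0,"dx": 0,"dy": 0,"dz": 0,"fingers": 255}
    - {"wx": 0,"wy": 0,"wz": 0,"dx": 0,"dy": 0,"dz": 0,"fingers": 255}

```text
t: 12.12
tool_pos: [0.4887, -0.3054, 0.0334]
orientation: [3.11, -0.124, 0.021]
force: [0.3, -0.8, -0.7]
opening: 0.0454
```

send_rows:
  series:
    - {"wx": 0,"wy": 0,"wz": 0,"dx": -0.3,"dy": 0,"dz": -0.4,"fingers": 255}
    - {"wx": 0,"wy": 0.01,"wz": 0,"dx": 0,"dy": 0,"dz": -0.2,"fingers": 255}
    - {"wx": 0,"wy": 0,"wz": 0,"dx": 0,"dy": 0,"dz": 0,"fingers": 255}

```text
t: 12.37
tool_pos: [0.4866, -0.3063, 0.0294]
orientation: [3.108, -0.125, 0.009]
force: [0.3, -0.3, -0.6]
opening: 0.0456
```

```bash
cat >> h.py <<'E'
def level(yaw_jaw=None):
    from scipy.spatial.transform import Rotation as Ro
    s=robot.read_state();R=Ro.from_rotvec(s['orientation']).as_matrix()
    z=R[:,2]; w=np.cross(z,[0,0,-1.]);j=np.degrees(np.arctan2(R[1,1],R[0,1]))
    print('t %.2f'%s['t'],'pos',s['tool_pos'].round(4),'levelling wx,wy',w.round(4),'jaw deg',round(j%180,1),'F',s['force'].round(1),'op',round(s['opening'],4))
E
python3 -c "
from h import *
level()"
```

```text
t 12.37 pos [ 0.4866 -0.3063  0.0294] levelling wx,wy [0.0316 0.0044 0.    ] jaw deg 85.4 F [ 0.3 -0.3 -0.6] op 0.0456
```

send_rows:
  series:
    - {"wx": 0.015,"wy": 0,"wz": 0,"dx": 0,"dy": 0,"dz": -0.2,"fingers": 255}
    - {"wx": 0,"wy": 0,"wz": 0,"dx": 0,"dy": 0,"dz": -0.1,"fingers": 255}
    - {"wx": 0,"wy": 0,"wz": 0,"dx": 0,"dy": 0,"dz": 0,"fingers": 255}

```text
t: 12.62
tool_pos: [0.4873, -0.3069, 0.0292]
orientation: [3.123, -0.124, 0.01]
force: [0.7, -0.2, -1.1]
opening: 0.0458
```

```bash
python3 -c "
from h import *
level()"
```

```text
t 12.62 pos [ 0.4873 -0.3069  0.0292] levelling wx,wy [0.0163 0.0055 0.    ] jaw deg 85.4 F [ 0.7 -0.2 -1.1] op 0.0458
```

send_rows:
  series:
    - {"wx": 0,"wy": 0,"wz": 0,"dx": 0,"dy": 0,"dz": 0,"fingers": 120}
    - {"wx": 0,"wy": 0,"wz": 0,"dx": 0,"dy": 0,"dz": 0,"fingers": 90}
    - {"wx": 0,"wy": 0,"wz": 0,"dx": 0,"dy": 0,"dz": 0,"fingers": 70}
    - {"wx": 0,"wy": 0,"wz": 0,"dx": 0,"dy": 0,"dz": 0,"fingers": 70}
    - {"wx": 0,"wy": 0,"wz": 0,"dx": 0,"dy": 0,"dz": 0,"fingers": 70}

```text
t: 13.03
tool_pos: [0.4872, -0.3073, 0.0287]
orientation: [3.123, -0.125, 0.01]
force: [-0.5, 0.8, -0.0]
opening: 0.0666
```

```bash
python3 - <<'E'
from h import *
import cv2
level()
cv2.imwrite('pics/w7.png',robot.read_camera('wrist')[:,:,::-1])
E
```

```text
t 13.03 pos [ 0.4872 -0.3073  0.0287] levelling wx,wy [0.016  0.0058 0.    ] jaw deg 85.4 F [-0.5  0.8 -0. ] op 0.0666
```

View pics/w7.png

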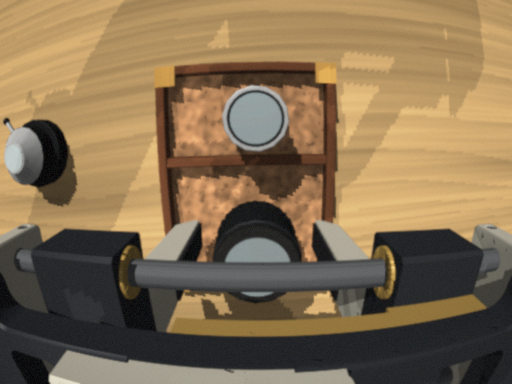

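send_rows:
  series:
    - {"wx": 0,"wy": 0,"wz": 0,"dx": 0,"dy": 0,"dz": 1,"fingers": 70}
    - {"wx": 0,"wy": 0,"wz": 0,"dx": 0,"dy": 0,"dz": 3,"fingers": 70}
    - {"wx": 0,"wy": 0,"wz": 0,"dx": 0,"dy": 0,"dz": 3.5,"fingers": 30}
    - {"wx": 0,"wy": 0,"wz": 0,"dx": 0,"dy": 0,"dz": 3,"fingers": 0}
    - {"wx": 0.015,"wy": 0.006,"wz": 0.07,"dx": -0.5,"dy": 3.3,"dz": 0,"fingers": 0}
    - {"wx": 0,"wy": 0,"wz": 0.07,"dx": -0.5,"dy": 3.3,"dz": 0,"fingers": 0}
    - {"wx": 0,"wy": 0,"wz": 0,"dx": -0.5,"dy": 3.3,"dz": 0,"fingers": 0}
    - {"wx": 0,"wy": 0,"wz": 0,"dx": -0.5,"dy": 3.3,"dz": 0,"fingers": 0}
    - {"wx": 0,"wy": 0,"wz": 0,"dx": -0.5,"dy": 3.3,"dz": 0,"fingers": 0}
    - {"wx": 0,"wy": 0,"wz": 0,"dx": -0.5,"dy": 3.3,"dz": 0,"fingers": 0}
    - {"wx": 0,"wy": 0,"wz": 0,"dx": -0.5,"dy": 3.3,"dz": 0,"fingers": 0}
    - {"wx": 0,"wy": 0,"wz": 0,"dx": -0.5,"dy": 3.3,"dz": 0,"fingers": 0}
    - {"wx": 0,"wy": 0,"wz": 0,"dx": 0,"dy": 3,"dz": 0,"fingers": 0}
    - {"wx": 0,"wy": 0,"wz": 0,"dx": 0,"dy": 1,"dz": 0,"fingers": 0}
    - {"wx": 0,"wy": 0,"wz": 0,"dx": 0,"dy": 0,"dz": 0,"fingers": 0}

```text
t: 14.33
tool_pos: [0.4436, 0.0084, 0.1508]
orientation: [3.136, 0.099, 0.018]
force: [0.6, -1.1, 0.9]
opening: 0.093
```

```bash
python3 - <<'E'
from h import *
import cv2
level()
cv2.imwrite('pics/w8.png',robot.read_camera('wrist')[:,:,::-1])
E
```

```text
t 14.33 pos [0.4436 0.0084 0.1508] levelling wx,wy [0.0035 0.0118 0.    ] jaw deg 93.6 F [ 0.6 -1.1  0.9] op 0.093
```

View pics/w8.png

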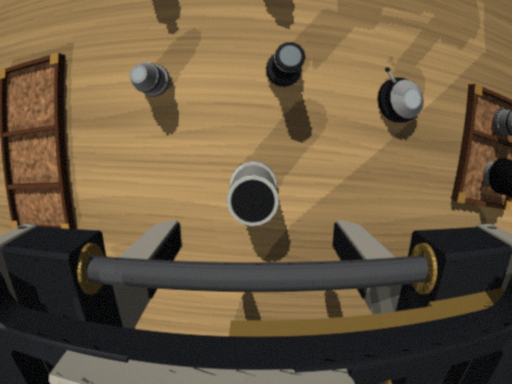

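```bash
python3 - <<'E'
from h import *
s=robot.read_state()
for n,u,v,z in(('tube',254,201,.078),('photo',291,54,.07)):
    o,d=wray(u,v,s['tool_pos'],s['orientation']);print(n,(o+d*(z-o[2])/d[2])[:2].round(4))
E
```

```text
tube [0.4462 0.01  ]
photo [ 0.5715 -0.0129]
```

send_rows:
  series:
    - {"wx": 0.003,"wy": 0.012,"wz": 0,"dx": 0.1,"dy": 0.2,"dz": -2,"fingers": 0}
    - {"wx": 0,"wy": 0,"wz": 0,"dx": 0,"dy": 0,"dz": -2,"fingers": 0}
    - {"wx": 0,"wy": 0,"wz": 0,"dx": 0,"dy": 0,"dz": -1,"fingers": 0}
    - {"wx": 0,"wy": 0,"wz": 0,"dx": 0,"dy": 0,"dz": 0,"fingers": 0}

```text
t: 14.72
tool_pos: [0.4473, 0.0065, 0.1029]
orientation: [3.137, 0.099, 0.009]
force: [-1.2, 0.2, 0.6]
opening: 0.0931
```

send_rows:
  series:
    - {"wx": 0,"wy": 0,"wz": 0,"dx": -0.2,"dy": 0.4,"dz": -2,"fingers": 0}
    - {"wx": 0,"wy": 0,"wz": 0,"dx": 0,"dy": 0.1,"dz": -2.5,"fingers": 0}
    - {"wx": 0,"wy": 0,"wz": 0,"dx": -0.1,"dy": 0.1,"dz": -2,"fingers": 0}
    - {"wx": 0,"wy": 0,"wz": 0,"dx": 0,"dy": 0.1,"dz": -1,"fingers": 0}
    - {"wx": 0,"wy": 0,"wz": 0,"dx": 0,"dy": 0,"dz": -0.3,"fingers": 0}
    - {"wx": 0,"wy": 0,"wz": 0,"dx": 0,"dy": 0,"dz": 0,"fingers": 0}

```text
t: 15.22
tool_pos: [0.4472, 0.0087, 0.0271]
orientation: [3.135, 0.089, 0.016]
force: [-0.7, 0.4, -0.0]
opening: 0.093
```

send_rows:
  newtons: 30
  series:
    - {"wx": 0,"wy": 0.01,"wz": 0,"dx": 0,"dy": 0.1,"dz": -0.3,"fingers": 0}
    - {"wx": 0,"wy": 0,"wz": 0,"dx": 0,"dy": 0,"dz": 0,"fingers": 255}
    - {"wx": 0,"wy": 0,"wz": 0,"dx": 0,"dy": 0,"dz": 0,"fingers": 255}
    - {"wx": 0,"wy": 0,"wz": 0,"dx": 0,"dy": 0,"dz": 0,"fingers": 255}
    - {"wx": 0,"wy": 0,"wz": 0,"dx": 0,"dy": 0,"dz": 0,"fingers": 255}
    - {"wx": 0,"wy": 0,"wz": 0,"dx": 0,"dy": 0,"dz": 0,"fingers": 255}
    - {"wx": 0,"wy": 0,"wz": 0,"dx": 0,"dy": 0,"dz": 0,"fingers": 255}
    - {"wx": 0,"wy": 0,"wz": 0,"dx": 0,"dy": 0,"dz": 0,"fingers": 255}
    - {"wx": 0,"wy": 0,"wz": 0,"dx": 0,"dy": 0,"dz": 0,"fingers": 255}
    - {"wx": 0,"wy": 0,"wz": 0,"dx": 0,"dy": 0,"dz": 0,"fingers": 255}
    - {"wx": 0,"wy": 0,"wz": 0,"dx": 0,"dy": 0,"dz": 0,"fingers": 255}
    - {"wx": 0,"wy": 0,"wz": 0,"dx": 0,"dy": 0,"dz": 0,"fingers": 255}

```text
t: 16.22
tool_pos: [0.4521, 0.009, 0.0301]
orientation: [3.135, 0.089, 0.013]
force: [0.4, 0.8, 1.1]
opening: 0.0437
```

```bash
python3 -c "
from h import *
level()"
```

```text
t 16.22 pos [0.4521 0.009  0.0301] levelling wx,wy [0.0051 0.0081 0.    ] jaw deg 93.2 F [0.4 0.8 1.1] op 0.0437
```

send_rows:
  series:
    - {"wx": 0,"wy": 0,"wz": 0,"dx": 0,"dy": 0,"dz": 0,"fingers": 100}
    - {"wx": 0,"wy": 0,"wz": 0,"dx": 0,"dy": 0,"dz": 0,"fingers": 100}
    - {"wx": 0,"wy": 0,"wz": 0,"dx": 0,"dy": 0,"dz": 0,"fingers": 100}
    - {"wx": 0,"wy": 0,"wz": 0,"dx": -0.3,"dy": 0,"dz": -0.3,"fingers": 100}
    - {"wx": 0,"wy": 0,"wz": 0,"dx": -0.3,"dy": 0,"dz": -0.1,"fingers": 100}
    - {"wx": 0,"wy": 0,"wz": 0,"dx": 0,"dy": 0,"dz": 0,"fingers": 100}

```text
t: 16.72
tool_pos: [0.4452, 0.0088, 0.0253]
orientation: [3.135, 0.089, 0.011]
force: [-0.1, -0.3, 0.3]
opening: 0.0564
```

```bash
python3 - <<'E'
from h import *
import cv2
level()
cv2.imwrite('pics/w9.png',robot.read_camera('wrist')[:,:,::-1])
E
```

```text
t 16.72 pos [0.4452 0.0088 0.0253] levelling wx,wy [0.0055 0.0073 0.    ] jaw deg 93.2 F [-0.1 -0.3  0.3] op 0.0564
```

View pics/w9.png

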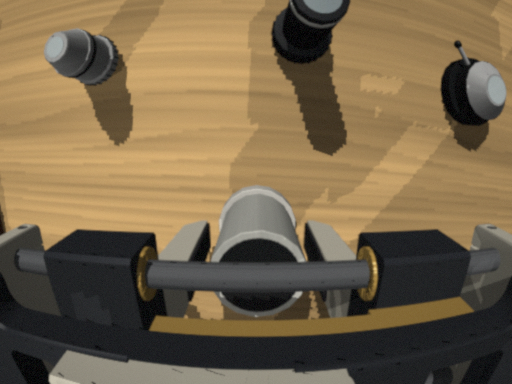

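Tube is standing and centred between the pads (px 258). Grip again.

send_rows:
  newtons: 30
  series:
    - {"wx": 0,"wy": 0,"wz": 0,"dx": 0,"dy": 0,"dz": 0,"fingers": 255}
    - {"wx": 0,"wy": 0,"wz": 0,"dx": 0,"dy": 0,"dz": 0,"fingers": 255}
    - {"wx": 0,"wy": 0,"wz": 0,"dx": 0,"dy": 0,"dz": 0,"fingers": 255}
    - {"wx": 0,"wy": 0,"wz": 0,"dx": 0,"dy": 0,"dz": 0,"fingers": 255}
    - {"wx": 0,"wy": 0,"wz": 0,"dx": 0,"dy": 0,"dz": 0,"fingers": 255}
    - {"wx": 0,"wy": 0,"wz": 0,"dx": 0,"dy": 0,"dz": 0,"fingers": 255}

```text
t: 17.27
tool_pos: [0.4452, 0.0087, 0.0253]
orientation: [3.135, 0.089, 0.011]
force: [0.9, 0.0, 0.4]
opening: 0.0435
```

```bash
python3 -c "
from h import *
level()"
```

```text
t 17.27 pos [0.4452 0.0087 0.0253] levelling wx,wy [0.0055 0.0073 0.    ] jaw deg 93.2 F [0.9 0.  0.4] op 0.0435
```

send_rows:
  series:
    - {"wx": 0,"wy": 0,"wz": 0,"dx": 0,"dy": 0,"dz": 1,"fingers": 255}
    - {"wx": 0,"wy": 0,"wz": 0,"dx": 0,"dy": 0,"dz": 3,"fingers": 255}
    - {"wx": 0,"wy": 0,"wz": 0,"dx": 0,"dy": 0,"dz": 3,"fingers": 255}
    - {"wx": 0,"wy": 0,"wz": 0,"dx": 0,"dy": 0,"dz": 3,"fingers": 255}
    - {"wx": 0,"wy": 0,"wz": 0,"dx": 0.5,"dy": 1.5,"dz": 1,"fingers": 255}
    - {"wx": 0,"wy": 0,"wz": 0,"dx": 1,"dy": 3,"dz": 0,"fingers": 255}
    - {"wx": 0,"wy": 0,"wz": 0,"dx": 1,"dy": 3,"dz": 0,"fingers": 255}
    - {"wx": 0,"wy": 0,"wz": 0,"dx": 1,"dy": 3,"dz": 0,"fingers": 255}
    - {"wx": 0,"wy": 0,"wz": 0,"dx": 1,"dy": 3,"dz": 0,"fingers": 255}
    - {"wx": 0,"wy": 0,"wz": 0,"dx": 1,"dy": 3,"dz": 0,"fingers": 255}
    - {"wx": 0,"wy": 0,"wz": 0,"dx": 1,"dy": 3,"dz": 0,"fingers": 255}
    - {"wx": 0,"wy": 0,"wz": 0,"dx": 1,"dy": 3,"dz": 0,"fingers": 255}
    - {"wx": 0,"wy": 0,"wz": 0,"dx": 1,"dy": 3,"dz": 0,"fingers": 255}
    - {"wx": 0,"wy": 0,"wz": 0,"dx": 0.7,"dy": 2,"dz": 0,"fingers": 255}
    - {"wx": 0,"wy": 0,"wz": 0,"dx": 0.3,"dy": 0.8,"dz": 0,"fingers": 255}
    - {"wx": 0,"wy": 0,"wz": 0,"dx": 0,"dy": 0,"dz": 0,"fingers": 255}

```text
t: 18.6
tool_pos: [0.5389, 0.3062, 0.1499]
orientation: [3.136, 0.083, 0.012]
force: [0.5, -0.2, -2.5]
opening: 0.0437
```

```bash
python3 -c "
from h import *
level()"
```

```text
t 18.60 pos [0.5389 0.3062 0.1499] levelling wx,wy [0.0038 0.008  0.    ] jaw deg 93.0 F [ 0.5 -0.2 -2.5] op 0.0437
```

send_rows:
  series:
    - {"wx": 0,"wy": 0,"wz": 0,"dx": 0.3,"dy": -0.2,"dz": -1,"fingers": 255}
    - {"wx": 0,"wy": 0,"wz": 0,"dx": 0,"dy": 0,"dz": -2.5,"fingers": 255}
    - {"wx": 0,"wy": 0,"wz": 0,"dx": 0,"dy": 0,"dz": -2.5,"fingers": 255}
    - {"wx": 0,"wy": 0,"wz": 0,"dx": 0,"dy": 0,"dz": -2,"fingers": 255}
    - {"wx": 0,"wy": 0,"wz": 0,"dx": 0,"dy": 0,"dz": -1.2,"fingers": 255}
    - {"wx": 0,"wy": 0,"wz": 0,"dx": 0,"dy": 0,"dz": -0.6,"fingers": 255}
    - {"wx": 0,"wy": 0,"wz": 0,"dx": 0,"dy": 0,"dz": 0,"fingers": 255}

```text
t: 19.18
tool_pos: [0.5416, 0.2949, 0.0478]
orientation: [3.134, 0.076, 0.013]
force: [-0.0, -0.2, -1.2]
opening: 0.0434
```

```bash
python3 - <<'E'
from h import *
import cv2
level()
cv2.imwrite('pics/w10.png',robot.read_camera('wrist')[:,:,::-1])
E
```

```text
t 19.18 pos [0.5416 0.2949 0.0478] levelling wx,wy [0.0066 0.0084 0.    ] jaw deg 92.8 F [-0.  -0.2 -1.2] op 0.0434
```

View pics/w10.png

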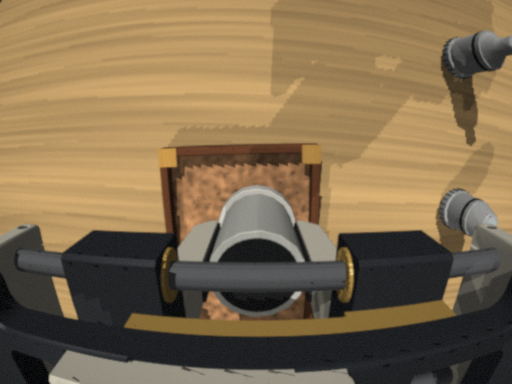

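send_rows:
  series:
    - {"wx": 0,"wy": 0,"wz": 0,"dx": 0,"dy": 0.6,"dz": -0.4,"fingers": 255}
    - {"wx": 0,"wy": 0,"wz": 0,"dx": 0,"dy": 0.2,"dz": -0.4,"fingers": 255}
    - {"wx": 0,"wy": 0,"wz": 0,"dx": 0,"dy": 0,"dz": -0.4,"fingers": 255}
    - {"wx": 0,"wy": 0,"wz": 0,"dx": 0,"dy": 0,"dz": -0.3,"fingers": 255}
    - {"wx": 0,"wy": 0,"wz": 0,"dx": 0,"dy": 0,"dz": 0,"fingers": 255}
    - {"wx": 0,"wy": 0,"wz": 0,"dx": 0,"dy": 0,"dz": 0,"fingers": 255}

```text
t: 19.73
tool_pos: [0.5456, 0.3052, 0.0378]
orientation: [3.137, 0.076, 0.026]
force: [0.2, -0.1, -1.6]
opening: 0.0438
```

```bash
python3 -c "
from h import *
level()"
```

```text
t 19.73 pos [0.5456 0.3052 0.0378] levelling wx,wy [0.0029 0.0167 0.    ] jaw deg 92.8 F [ 0.2 -0.1 -1.6] op 0.0438
```

send_rows:
  series:
    - {"wx": 0,"wy": 0.009,"wz": 0,"dx": -0.4,"dy": 0,"dz": -0.6,"fingers": 255}
    - {"wx": 0,"wy": 0,"wz": 0,"dx": 0,"dy": 0,"dz": -0.3,"fingers": 255}
    - {"wx": 0,"wy": 0,"wz": 0,"dx": 0,"dy": 0,"dz": 0,"fingers": 255}

```text
t: 19.98
tool_pos: [0.542, 0.3058, 0.0302]
orientation: [3.138, 0.076, 0.013]
force: [1.0, -0.2, -0.6]
opening: 0.0438
```

```bash
python3 -c "
from h import *
level()"
```

```text
t 19.98 pos [0.542  0.3058 0.0302] levelling wx,wy [0.0022 0.0085 0.    ] jaw deg 92.8 F [ 1.  -0.2 -0.6] op 0.0438
```

send_rows:
  series:
    - {"wx": 0,"wy": 0,"wz": 0,"dx": 0,"dy": 0,"dz": -0.1,"fingers": 255}
    - {"wx": 0,"wy": 0,"wz": 0,"dx": 0,"dy": 0,"dz": 0,"fingers": 120}
    - {"wx": 0,"wy": 0,"wz": 0,"dx": 0,"dy": 0,"dz": 0,"fingers": 90}
    - {"wx": 0,"wy": 0,"wz": 0,"dx": 0,"dy": 0,"dz": 0,"fingers": 70}
    - {"wx": 0,"wy": 0,"wz": 0,"dx": 0,"dy": 0,"dz": 0,"fingers": 70}
    - {"wx": 0,"wy": 0,"wz": 0,"dx": 0,"dy": 0,"dz": 0,"fingers": 70}

```text
t: 20.48
tool_pos: [0.5429, 0.3062, 0.0307]
orientation: [3.139, 0.076, 0.016]
force: [0.5, -0.1, -0.0]
opening: 0.0665
```

```bash
python3 - <<'E'
from h import *
import cv2
level()
cv2.imwrite('pics/w11.png',robot.read_camera('wrist')[:,:,::-1])
E
```

```text
t 20.48 pos [0.5429 0.3062 0.0307] levelling wx,wy [0.0013 0.0103 0.    ] jaw deg 92.8 F [ 0.5 -0.1 -0. ] op 0.0665
```

View pics/w11.png

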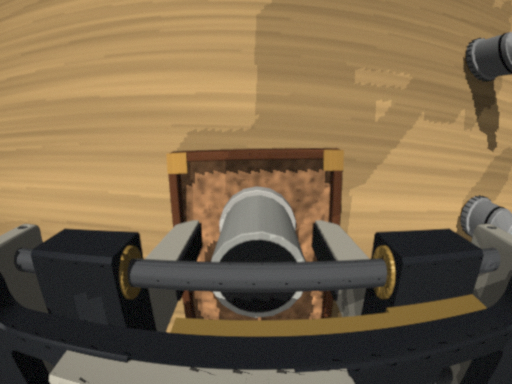

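send_rows:
  series:
    - {"wx": 0,"wy": 0,"wz": 0,"dx": 0,"dy": 0,"dz": 1,"fingers": 70}
    - {"wx": 0,"wy": 0,"wz": 0,"dx": 0,"dy": 0,"dz": 3,"fingers": 70}
    - {"wx": 0,"wy": 0,"wz": 0,"dx": 0,"dy": 0,"dz": 3.5,"fingers": 70}
    - {"wx": 0,"wy": 0,"wz": 0,"dx": 0,"dy": 0,"dz": 3.5,"fingers": 30}
    - {"wx": 0,"wy": 0.01,"wz": 0.01,"dx": 0.5,"dy": -0.7,"dz": 1,"fingers": 0}
    - {"wx": 0,"wy": 0,"wz": 0,"dx": 2,"dy": -2.6,"dz": 0,"fingers": 0}
    - {"wx": 0,"wy": 0,"wz": 0,"dx": 2,"dy": -2.6,"dz": 0,"fingers": 0}
    - {"wx": 0,"wy": 0,"wz": 0,"dx": 2,"dy": -2.6,"dz": 0,"fingers": 0}
    - {"wx": 0,"wy": 0,"wz": 0,"dx": 2,"dy": -2.6,"dz": 0,"fingers": 0}
    - {"wx": 0,"wy": 0,"wz": 0,"dx": 2,"dy": -2.6,"dz": 0,"fingers": 0}
    - {"wx": 0,"wy": 0,"wz": 0,"dx": 2,"dy": -2.2,"dz": 0,"fingers": 0}
    - {"wx": 0,"wy": 0,"wz": 0,"dx": 0.8,"dy": -0.8,"dz": 0,"fingers": 0}
    - {"wx": 0,"wy": 0,"wz": 0,"dx": 0,"dy": 0,"dz": 0,"fingers": 0}

```text
t: 21.62
tool_pos: [0.6786, 0.1321, 0.1673]
orientation: [3.139, 0.101, 0.01]
force: [-0.7, -0.3, 0.2]
opening: 0.0927
```

```bash
python3 - <<'E'
from h import *
import cv2
level()
cv2.imwrite('pics/w12.png',robot.read_camera('wrist')[:,:,::-1])
E
```

```text
t 21.62 pos [0.6786 0.1321 0.1673] levelling wx,wy [0.0009 0.0061 0.    ] jaw deg 93.7 F [-0.7 -0.3  0.2] op 0.0927
```

View pics/w12.png

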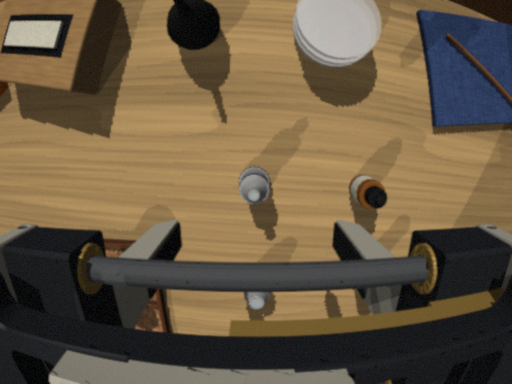

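```bash
python3 - <<'E'
from h import *
s=robot.read_state()
for n,u,v,z in(('long',255,196,.074),('base',255,183,.03)):
    o,d=wray(u,v,s['tool_pos'],s['orientation']);print(n,(o+d*(z-o[2])/d[2])[:2].round(4))
E
```

```text
long [0.6792 0.1348]
base [0.6823 0.1351]
```

send_rows:
  series:
    - {"wx": 0,"wy": 0.006,"wz": 0,"dx": 0.2,"dy": 0.1,"dz": -2,"fingers": 0}
    - {"wx": 0,"wy": 0,"wz": 0,"dx": 0,"dy": 0,"dz": -3,"fingers": 0}
    - {"wx": 0,"wy": 0,"wz": 0,"dx": 0,"dy": 0,"dz": -1,"fingers": 0}
    - {"wx": 0,"wy": 0,"wz": 0,"dx": 0,"dy": 0,"dz": 0,"fingers": 0}

```text
t: 22.0
tool_pos: [0.678, 0.1395, 0.106]
orientation: [-3.138, -0.108, -0.002]
force: [-0.5, 0.1, 0.3]
opening: 0.0931
```

send_rows:
  series:
    - {"wx": 0,"wy": 0,"wz": 0,"dx": 0.2,"dy": -0.4,"dz": -2,"fingers": 0}
    - {"wx": 0,"wy": 0,"wz": 0,"dx": 0,"dy": 0,"dz": -2,"fingers": 0}
    - {"wx": 0,"wy": 0,"wz": 0,"dx": 0,"dy": -0.1,"dz": -2,"fingers": 0}
    - {"wx": 0,"wy": 0,"wz": 0,"dx": 0,"dy": 0,"dz": -1.3,"fingers": 0}
    - {"wx": 0,"wy": 0,"wz": 0,"dx": 0,"dy": 0,"dz": -0.6,"fingers": 0}
    - {"wx": 0,"wy": 0,"wz": 0,"dx": 0,"dy": 0,"dz": 0,"fingers": 0}

```text
t: 22.5
tool_pos: [0.6763, 0.142, 0.0257]
orientation: [-3.137, -0.121, 0.001]
force: [-0.8, 0.4, -0.4]
opening: 0.0928
```

```bash
python3 - <<'E'
from h import *
import cv2
level()
cv2.imwrite('pics/w13.png',robot.read_camera('wrist')[:,:,::-1])
E
```

```text
t 22.50 pos [0.6763 0.142  0.0257] levelling wx,wy [-0.0026 -0.001  -0.    ] jaw deg 94.4 F [-0.8  0.4 -0.4] op 0.0928
```

View pics/w13.png

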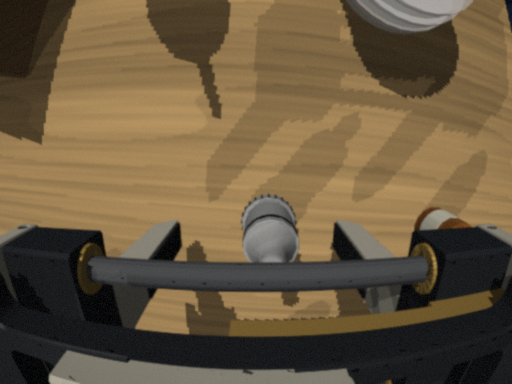

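send_rows:
  series:
    - {"wx": 0,"wy": 0,"wz": 0,"dx": 0.4,"dy": -0.6,"dz": -0.4,"fingers": 0}
    - {"wx": 0,"wy": 0,"wz": 0,"dx": 0.1,"dy": -0.2,"dz": -0.2,"fingers": 0}
    - {"wx": 0,"wy": 0,"wz": 0,"dx": 0,"dy": 0,"dz": 0,"fingers": 0}
    - {"wx": 0,"wy": 0,"wz": 0,"dx": 0,"dy": 0,"dz": 0,"fingers": 0}

```text
t: 22.88
tool_pos: [0.6852, 0.134, 0.025]
orientation: [-3.136, -0.122, -0.01]
force: [0.5, 0.3, 0.8]
opening: 0.0929
```

send_rows:
  series:
    - {"wx": 0,"wy": 0,"wz": 0,"dx": -0.3,"dy": 0,"dz": -0.6,"fingers": 0}
    - {"wx": 0,"wy": 0,"wz": 0,"dx": 0,"dy": 0,"dz": 0,"fingers": 0}
    - {"wx": 0,"wy": 0,"wz": 0,"dx": 0,"dy": 0,"dz": 0,"fingers": 0}

```text
t: 23.13
tool_pos: [0.6835, 0.1337, 0.0205]
orientation: [-3.136, -0.12, -0.015]
force: [0.3, -0.4, -0.0]
opening: 0.0932
```

```bash
python3 - <<'E'
from h import *
import cv2
level()
cv2.imwrite('pics/w14.png',robot.read_camera('wrist')[:,:,::-1])
E
```

```text
t 23.13 pos [0.6835 0.1337 0.0205] levelling wx,wy [-0.0039  0.0093  0.    ] jaw deg 94.4 F [ 0.3 -0.4 -0. ] op 0.0932
```

View pics/w14.png

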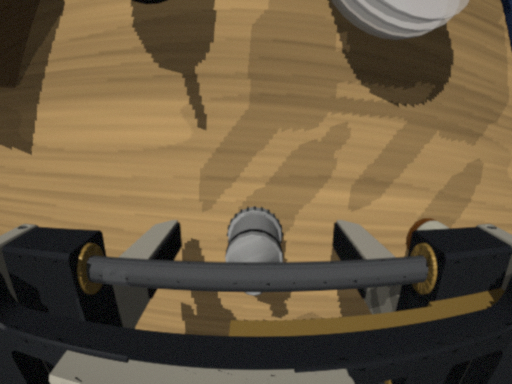

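send_rows:
  newtons: 35
  series:
    - {"wx": 0,"wy": 0,"wz": 0,"dx": 0,"dy": 0,"dz": 0,"fingers": 255}
    - {"wx": 0,"wy": 0,"wz": 0,"dx": 0,"dy": 0,"dz": 0,"fingers": 255}
    - {"wx": 0,"wy": 0,"wz": 0,"dx": 0,"dy": 0,"dz": 0,"fingers": 255}
    - {"wx": 0,"wy": 0,"wz": 0,"dx": 0,"dy": 0,"dz": 0,"fingers": 255}
    - {"wx": 0,"wy": 0,"wz": 0,"dx": 0,"dy": 0,"dz": 0,"fingers": 255}
    - {"wx": 0,"wy": 0,"wz": 0,"dx": 0,"dy": 0,"dz": 0,"fingers": 255}
    - {"wx": 0,"wy": 0,"wz": 0,"dx": 0,"dy": 0,"dz": 0,"fingers": 255}
    - {"wx": 0,"wy": 0,"wz": 0,"dx": 0,"dy": 0,"dz": 0,"fingers": 255}
    - {"wx": 0,"wy": 0,"wz": 0,"dx": 0,"dy": 0,"dz": 0,"fingers": 255}
    - {"wx": 0,"wy": 0,"wz": 0,"dx": 0,"dy": 0,"dz": 0,"fingers": 255}
    - {"wx": 0,"wy": 0,"wz": 0,"dx": 0,"dy": 0,"dz": 0,"fingers": 255}
    - {"wx": 0,"wy": 0,"wz": 0,"dx": 0,"dy": 0,"dz": 0,"fingers": 255}
    - {"wx": 0,"wy": 0,"wz": 0,"dx": 0,"dy": 0,"dz": 0,"fingers": 255}
    - {"wx": 0,"wy": 0,"wz": 0,"dx": 0,"dy": 0,"dz": 0,"fingers": 255}

```text
t: 24.35
tool_pos: [0.6831, 0.1342, 0.0203]
orientation: [-3.135, -0.121, -0.014]
force: [0.1, -0.3, 0.8]
opening: 0.0294
```

```bash
python3 -c "
from h import *
level()"
```

```text
t 24.35 pos [0.6831 0.1342 0.0203] levelling wx,wy [-0.0041  0.0086  0.    ] jaw deg 94.4 F [ 0.1 -0.3  0.8] op 0.0294
```

send_rows:
  series:
    - {"wx": 0,"wy": 0,"wz": 0,"dx": 0,"dy": 0,"dz": 1,"fingers": 255}
    - {"wx": 0,"wy": 0,"wz": 0,"dx": 0,"dy": 0,"dz": 3,"fingers": 255}
    - {"wx": 0,"wy": 0,"wz": 0,"dx": 0,"dy": 0,"dz": 3,"fingers": 255}
    - {"wx": 0,"wy": 0,"wz": 0,"dx": 0,"dy": 0,"dz": 3,"fingers": 255}
    - {"wx": 0,"wy": 0,"wz": 0,"dx": -1,"dy": 0.6,"dz": 1.5,"fingers": 255}
    - {"wx": 0,"wy": 0,"wz": 0,"dx": -3,"dy": 1.7,"dz": 0,"fingers": 255}
    - {"wx": 0,"wy": 0,"wz": 0,"dx": -3,"dy": 1.7,"dz": 0,"fingers": 255}
    - {"wx": 0,"wy": 0,"wz": 0,"dx": -3,"dy": 1.7,"dz": 0,"fingers": 255}
    - {"wx": 0,"wy": 0,"wz": 0,"dx": -3,"dy": 1.7,"dz": 0,"fingers": 255}
    - {"wx": 0,"wy": 0,"wz": 0,"dx": -3,"dy": 1.7,"dz": 0,"fingers": 255}
    - {"wx": 0,"wy": 0,"wz": 0,"dx": -3,"dy": 1.7,"dz": 0,"fingers": 255}
    - {"wx": 0,"wy": 0,"wz": 0,"dx": -3,"dy": 1.7,"dz": 0,"fingers": 255}
    - {"wx": 0,"wy": 0,"wz": 0,"dx": -3,"dy": 1.7,"dz": 0,"fingers": 255}
    - {"wx": 0,"wy": 0,"wz": 0,"dx": -2,"dy": 1,"dz": 0,"fingers": 255}
    - {"wx": 0,"wy": 0,"wz": 0,"dx": -0.7,"dy": 0.4,"dz": 0,"fingers": 255}
    - {"wx": 0,"wy": 0,"wz": 0,"dx": 0,"dy": 0,"dz": 0,"fingers": 255}

```text
t: 25.68
tool_pos: [0.3904, 0.2914, 0.1465]
orientation: [-3.134, -0.114, -0.015]
force: [-0.2, 0.2, -3.1]
opening: 0.0292
```

```bash
python3 -c "
from h import *
level()"
```

```text
t 25.68 pos [0.3904 0.2914 0.1465] levelling wx,wy [-0.0056  0.0095  0.    ] jaw deg 94.2 F [-0.2  0.2 -3.1] op 0.0292
```

send_rows:
  series:
    - {"wx": 0,"wy": 0,"wz": 0,"dx": 0.8,"dy": 0.3,"dz": -1,"fingers": 255}
    - {"wx": 0,"wy": 0,"wz": 0,"dx": 0,"dy": 0,"dz": -2.5,"fingers": 255}
    - {"wx": 0,"wy": 0,"wz": 0,"dx": 0,"dy": 0,"dz": -2.5,"fingers": 255}
    - {"wx": 0,"wy": 0,"wz": 0,"dx": 0,"dy": 0,"dz": -2,"fingers": 255}
    - {"wx": 0,"wy": 0,"wz": 0,"dx": 0,"dy": 0,"dz": -1.2,"fingers": 255}
    - {"wx": 0,"wy": 0,"wz": 0,"dx": 0,"dy": 0,"dz": -0.5,"fingers": 255}
    - {"wx": 0,"wy": 0,"wz": 0,"dx": 0,"dy": 0,"dz": 0,"fingers": 255}

```text
t: 26.27
tool_pos: [0.4075, 0.2926, 0.0509]
orientation: [-3.132, -0.112, -0.032]
force: [0.1, -0.1, -2.0]
opening: 0.0294
```

```bash
python3 - <<'E'
from h import *
import cv2
level()
cv2.imwrite('pics/w15.png',robot.read_camera('wrist')[:,:,::-1])
E
```

```text
t 26.27 pos [0.4075 0.2926 0.0509] levelling wx,wy [-0.008   0.0202  0.    ] jaw deg 94.1 F [ 0.1 -0.1 -2. ] op 0.0294
```

View pics/w15.png

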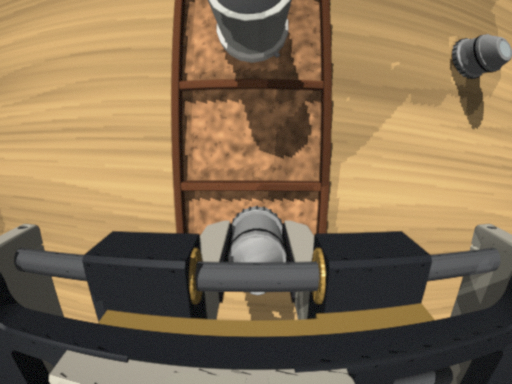

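send_rows:
  series:
    - {"wx": 0.003,"wy": 0.012,"wz": 0,"dx": -0.6,"dy": 0,"dz": -0.7,"fingers": 255}
    - {"wx": 0,"wy": 0,"wz": 0,"dx": -0.2,"dy": 0,"dz": -0.5,"fingers": 255}
    - {"wx": 0,"wy": 0,"wz": 0,"dx": 0,"dy": 0,"dz": -0.4,"fingers": 255}
    - {"wx": 0,"wy": 0,"wz": 0,"dx": 0,"dy": 0,"dz": -0.2,"fingers": 255}
    - {"wx": 0,"wy": 0,"wz": 0,"dx": 0,"dy": 0,"dz": 0,"fingers": 255}

```text
t: 26.73
tool_pos: [0.4026, 0.2935, 0.0358]
orientation: [-3.126, -0.11, -0.021]
force: [-0.5, 0.1, -2.4]
opening: 0.0294
```

```bash
python3 -c "
from h import *
level()"
```

```text
t 26.73 pos [0.4026 0.2935 0.0358] levelling wx,wy [-0.0145  0.013   0.    ] jaw deg 94.0 F [-0.5  0.1 -2.4] op 0.0294
```

send_rows:
  series:
    - {"wx": -0.01,"wy": 0.004,"wz": 0,"dx": -0.2,"dy": 0,"dz": -0.4,"fingers": 255}
    - {"wx": 0,"wy": 0,"wz": 0,"dx": 0,"dy": 0,"dz": -0.4,"fingers": 255}
    - {"wx": 0,"wy": 0,"wz": 0,"dx": 0,"dy": 0,"dz": -0.2,"fingers": 255}
    - {"wx": 0,"wy": 0,"wz": 0,"dx": 0,"dy": 0,"dz": 0,"fingers": 255}

```text
t: 27.07
tool_pos: [0.401, 0.2942, 0.0258]
orientation: [-3.136, -0.111, -0.016]
force: [-0.3, 0.1, -3.0]
opening: 0.0292
```

```bash
python3 -c "
from h import *
level()"
```

```text
t 27.07 pos [0.401  0.2942 0.0258] levelling wx,wy [-0.0043  0.0103  0.    ] jaw deg 94.1 F [-0.3  0.1 -3. ] op 0.0292
```

send_rows:
  series:
    - {"wx": 0,"wy": 0,"wz": 0,"dx": 0,"dy": 0,"dz": -0.2,"fingers": 255}
    - {"wx": 0,"wy": 0,"wz": 0,"dx": 0,"dy": 0,"dz": 0,"fingers": 255}
    - {"wx": 0,"wy": 0,"wz": 0,"dx": 0,"dy": 0,"dz": 0,"fingers": 160}
    - {"wx": 0,"wy": 0,"wz": 0,"dx": 0,"dy": 0,"dz": 0,"fingers": 130}
    - {"wx": 0,"wy": 0,"wz": 0,"dx": 0,"dy": 0,"dz": 0,"fingers": 110}
    - {"wx": 0,"wy": 0,"wz": 0,"dx": 0,"dy": 0,"dz": 0,"fingers": 110}
    - {"wx": 0,"wy": 0,"wz": 0,"dx": 0,"dy": 0,"dz": 0,"fingers": 110}

```text
t: 27.65
tool_pos: [0.4032, 0.2956, 0.0267]
orientation: [-3.134, -0.112, -0.023]
force: [0.9, -0.3, 0.2]
opening: 0.052
```

```bash
python3 - <<'E'
from h import *
import cv2
level()
cv2.imwrite('pics/w16.png',robot.read_camera('wrist')[:,:,::-1])
E
```

```text
t 27.65 pos [0.4032 0.2956 0.0267] levelling wx,wy [-0.0065  0.0143  0.    ] jaw deg 94.1 F [ 0.9 -0.3  0.2] op 0.052
```

View pics/w16.png

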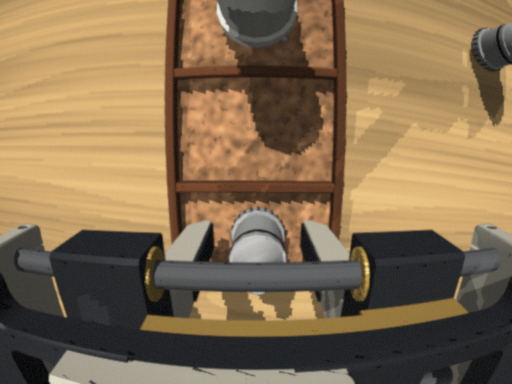

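send_rows:
  series:
    - {"wx": 0,"wy": 0,"wz": 0,"dx": 0,"dy": 0,"dz": 1,"fingers": 110}
    - {"wx": 0,"wy": 0,"wz": 0,"dx": 0,"dy": 0,"dz": 3,"fingers": 110}
    - {"wx": 0,"wy": 0,"wz": 0,"dx": 0,"dy": 0,"dz": 3.5,"fingers": 110}
    - {"wx": 0,"wy": 0,"wz": 0,"dx": 0,"dy": 0,"dz": 3.5,"fingers": 60}
    - {"wx": -0.006,"wy": 0.014,"wz": 0,"dx": 0.8,"dy": -1.5,"dz": 1,"fingers": 0}
    - {"wx": 0,"wy": 0,"wz": 0,"dx": 1.7,"dy": -3.1,"dz": 0,"fingers": 0}
    - {"wx": 0,"wy": 0,"wz": 0,"dx": 1.7,"dy": -3.1,"dz": 0,"fingers": 0}
    - {"wx": 0,"wy": 0,"wz": 0,"dx": 1.7,"dy": -3.1,"dz": 0,"fingers": 0}
    - {"wx": 0,"wy": 0,"wz": 0,"dx": 1.7,"dy": -3.1,"dz": 0,"fingers": 0}
    - {"wx": 0,"wy": 0,"wz": 0,"dx": 1.7,"dy": -3.1,"dz": 0,"fingers": 0}
    - {"wx": 0,"wy": 0,"wz": 0,"dx": 1.7,"dy": -3.1,"dz": 0,"fingers": 0}
    - {"wx": 0,"wy": 0,"wz": 0,"dx": 1.7,"dy": -3.1,"dz": 0,"fingers": 0}
    - {"wx": 0,"wy": 0,"wz": 0,"dx": 1.7,"dy": -3.1,"dz": 0,"fingers": 0}
    - {"wx": 0,"wy": 0,"wz": 0,"dx": 1.5,"dy": -2.6,"dz": 0,"fingers": 0}
    - {"wx": 0,"wy": 0,"wz": 0,"dx": 0.8,"dy": -1,"dz": 0,"fingers": 0}
    - {"wx": 0,"wy": 0,"wz": 0,"dx": 0,"dy": 0,"dz": 0,"fingers": 0}

```text
t: 29.03
tool_pos: [0.5741, -0.0197, 0.1669]
orientation: [3.139, 0.121, 0.016]
force: [-0.4, 0.7, 0.8]
opening: 0.093
```

```bash
python3 - <<'E'
from h import *
import cv2
level()
cv2.imwrite('pics/w17.png',robot.read_camera('wrist')[:,:,::-1])
E
```

```text
t 29.03 pos [ 0.5741 -0.0197  0.1669] levelling wx,wy [0.0003 0.0104 0.    ] jaw deg 94.4 F [-0.4  0.7  0.8] op 0.093
```

View pics/w17.png

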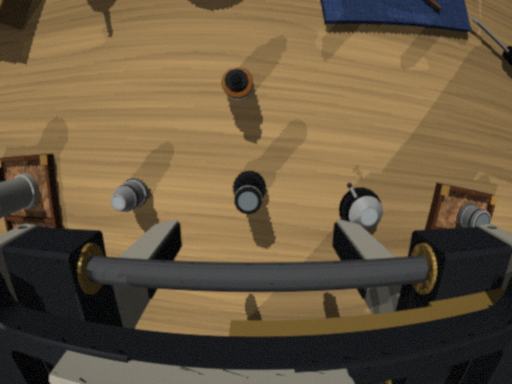

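```bash
python3 - <<'E'
from h import *
s=robot.read_state()
o,d=wray(248,201,s['tool_pos'],s['orientation']);print((o+d*(.07-o[2])/d[2])[:2].round(4))
E
```

```text
[ 0.5691 -0.0109]
```

send_rows:
  series:
    - {"wx": 0,"wy": 0.01,"wz": 0,"dx": -0.2,"dy": 0.5,"dz": -2,"fingers": 0}
    - {"wx": 0,"wy": 0,"wz": 0,"dx": -0.1,"dy": 0.1,"dz": -3,"fingers": 0}
    - {"wx": 0,"wy": 0,"wz": 0,"dx": 0,"dy": 0,"dz": -1,"fingers": 0}
    - {"wx": 0,"wy": 0,"wz": 0,"dx": 0,"dy": 0,"dz": 0,"fingers": 0}

```text
t: 29.42
tool_pos: [0.5706, -0.0098, 0.1092]
orientation: [-3.139, -0.123, -0.007]
force: [0.3, 0.4, 0.7]
opening: 0.0932
```

send_rows:
  series:
    - {"wx": 0,"wy": 0,"wz": 0,"dx": -0.1,"dy": -0.2,"dz": -2,"fingers": 0}
    - {"wx": 0,"wy": 0,"wz": 0,"dx": 0,"dy": 0,"dz": -2,"fingers": 0}
    - {"wx": 0,"wy": 0,"wz": 0,"dx": 0,"dy": 0,"dz": -2,"fingers": 0}
    - {"wx": 0,"wy": 0,"wz": 0,"dx": 0,"dy": 0,"dz": -1,"fingers": 0}
    - {"wx": 0,"wy": 0,"wz": 0,"dx": 0,"dy": 0,"dz": -0.4,"fingers": 0}
    - {"wx": 0,"wy": 0,"wz": 0,"dx": 0,"dy": 0,"dz": 0,"fingers": 0}

```text
t: 29.92
tool_pos: [0.5707, -0.0071, 0.0401]
orientation: [-3.138, -0.132, -0.014]
force: [0.1, 0.3, -0.5]
opening: 0.0928
```

```bash
python3 - <<'E'
from h import *
import cv2
level()
cv2.imwrite('pics/w18.png',robot.read_camera('wrist')[:,:,::-1])
E
```

```text
t 29.92 pos [ 0.5707 -0.0071  0.0401] levelling wx,wy [-0.0011  0.0092  0.    ] jaw deg 94.8 F [ 0.1  0.3 -0.5] op 0.0928
```

View pics/w18.png

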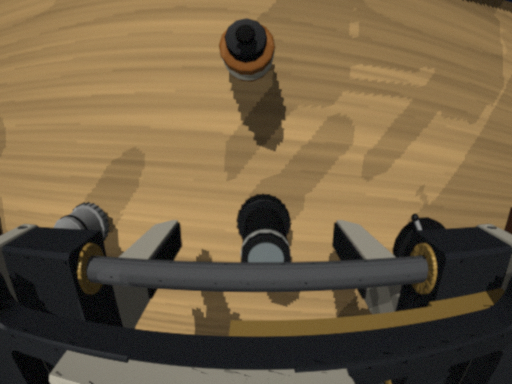

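send_rows:
  newtons: 25
  series:
    - {"wx": 0,"wy": 0,"wz": -0.01,"dx": -0.1,"dy": -0.4,"dz": -0.5,"fingers": 0}
    - {"wx": 0,"wy": 0,"wz": 0,"dx": -0.1,"dy": 0,"dz": -0.4,"fingers": 0}
    - {"wx": 0,"wy": 0,"wz": 0,"dx": 0,"dy": 0,"dz": -0.2,"fingers": 0}
    - {"wx": 0,"wy": 0,"wz": 0,"dx": 0,"dy": 0,"dz": 0,"fingers": 0}
    - {"wx": 0,"wy": 0,"wz": 0,"dx": 0,"dy": 0,"dz": 0,"fingers": 0}

```text
t: 30.38
tool_pos: [0.5724, -0.0119, 0.0338]
orientation: [3.139, 0.114, 0.027]
force: [-0.3, -0.1, -0.1]
opening: 0.0929
```

send_rows:
  newtons: 25
  series:
    - {"wx": 0,"wy": 0.01,"wz": 0,"dx": -0.4,"dy": 0,"dz": -0.4,"fingers": 0}
    - {"wx": 0,"wy": 0,"wz": 0,"dx": 0,"dy": 0,"dz": 0,"fingers": 0}
    - {"wx": 0,"wy": 0,"wz": 0,"dx": 0,"dy": 0,"dz": 0,"fingers": 0}

```text
t: 30.63
tool_pos: [0.5686, -0.0121, 0.0302]
orientation: [3.139, 0.114, 0.011]
force: [0.6, 0.4, 0.3]
opening: 0.0929
```

```bash
python3 -c "
from h import *
level()"
```

```text
t 30.63 pos [ 0.5686 -0.0121  0.0302] levelling wx,wy [-0.      0.0072  0.    ] jaw deg 94.2 F [0.6 0.4 0.3] op 0.0929
```

send_rows:
  newtons: 25
  series:
    - {"wx": 0,"wy": 0,"wz": 0,"dx": 0,"dy": 0,"dz": 0,"fingers": 255}
    - {"wx": 0,"wy": 0,"wz": 0,"dx": 0,"dy": 0,"dz": 0,"fingers": 255}
    - {"wx": 0,"wy": 0,"wz": 0,"dx": 0,"dy": 0,"dz": 0,"fingers": 255}
    - {"wx": 0,"wy": 0,"wz": 0,"dx": 0,"dy": 0,"dz": 0,"fingers": 255}
    - {"wx": 0,"wy": 0,"wz": 0,"dx": 0,"dy": 0,"dz": 0,"fingers": 255}
    - {"wx": 0,"wy": 0,"wz": 0,"dx": 0,"dy": 0,"dz": 0,"fingers": 255}
    - {"wx": 0,"wy": 0,"wz": 0,"dx": 0,"dy": 0,"dz": 0,"fingers": 255}
    - {"wx": 0,"wy": 0,"wz": 0,"dx": 0,"dy": 0,"dz": 0,"fingers": 255}
    - {"wx": 0,"wy": 0,"wz": 0,"dx": 0,"dy": 0,"dz": 0,"fingers": 255}
    - {"wx": 0,"wy": 0,"wz": 0,"dx": 0,"dy": 0,"dz": 0,"fingers": 255}
    - {"wx": 0,"wy": 0,"wz": 0,"dx": 0,"dy": 0,"dz": 0,"fingers": 255}
    - {"wx": 0,"wy": 0,"wz": 0,"dx": 0,"dy": 0,"dz": 0,"fingers": 255}
    - {"wx": 0,"wy": 0,"wz": 0,"dx": 0,"dy": 0,"dz": 0,"fingers": 255}
    - {"wx": 0,"wy": 0,"wz": 0,"dx": 0,"dy": 0,"dz": 0,"fingers": 255}

```text
t: 31.8
tool_pos: [0.5686, -0.012, 0.0302]
orientation: [3.139, 0.114, 0.011]
force: [-0.6, -0.2, 0.4]
opening: 0.0261
```

```bash
python3 -c "
from h import *
level()"
```

```text
t 31.80 pos [ 0.5686 -0.012   0.0302] levelling wx,wy [-0.0001  0.0071  0.    ] jaw deg 94.2 F [-0.6 -0.2  0.4] op 0.0261
```

send_rows:
  series:
    - {"wx": 0,"wy": 0,"wz": 0,"dx": 0,"dy": 0,"dz": 1,"fingers": 255}
    - {"wx": 0,"wy": 0,"wz": 0,"dx": 0,"dy": 0,"dz": 3,"fingers": 255}
    - {"wx": 0,"wy": 0,"wz": 0,"dx": 0,"dy": 0,"dz": 3,"fingers": 255}
    - {"wx": 0,"wy": 0,"wz": 0,"dx": 0,"dy": 0,"dz": 3,"fingers": 255}
    - {"wx": 0,"wy": 0,"wz": 0,"dx": -0.4,"dy": 1.2,"dz": 2,"fingers": 255}
    - {"wx": 0,"wy": 0,"wz": 0,"dx": -1.1,"dy": 3.2,"dz": 0.5,"fingers": 255}
    - {"wx": 0,"wy": 0,"wz": 0,"dx": -1.1,"dy": 3.2,"dz": 0,"fingers": 255}
    - {"wx": 0,"wy": 0,"wz": 0,"dx": -1.1,"dy": 3.2,"dz": 0,"fingers": 255}
    - {"wx": 0,"wy": 0,"wz": 0,"dx": -1.1,"dy": 3.2,"dz": 0,"fingers": 255}
    - {"wx": 0,"wy": 0,"wz": 0,"dx": -1.1,"dy": 3.2,"dz": 0,"fingers": 255}
    - {"wx": 0,"wy": 0,"wz": 0,"dx": -1.1,"dy": 3.2,"dz": 0,"fingers": 255}
    - {"wx": 0,"wy": 0,"wz": 0,"dx": -1.1,"dy": 3.2,"dz": 0,"fingers": 255}
    - {"wx": 0,"wy": 0,"wz": 0,"dx": -1.1,"dy": 3.2,"dz": 0,"fingers": 255}
    - {"wx": 0,"wy": 0,"wz": 0,"dx": -0.7,"dy": 2.5,"dz": 0,"fingers": 255}
    - {"wx": 0,"wy": 0,"wz": 0,"dx": -0.4,"dy": 1,"dz": 0,"fingers": 255}
    - {"wx": 0,"wy": 0,"wz": 0,"dx": 0,"dy": 0,"dz": 0,"fingers": 255}

```text
t: 33.13
tool_pos: [0.4572, 0.3026, 0.1741]
orientation: [-3.136, -0.106, -0.024]
force: [-0.2, -0.9, -1.2]
opening: 0.0255
```

```bash
python3 - <<'E'
from h import *
import cv2
level()
cv2.imwrite('pics/w19.png',robot.read_camera('wrist')[:,:,::-1])
E
```

```text
t 33.13 pos [0.4572 0.3026 0.1741] levelling wx,wy [-0.0042  0.015   0.    ] jaw deg 93.9 F [-0.2 -0.9 -1.2] op 0.0255
```

View pics/w19.png

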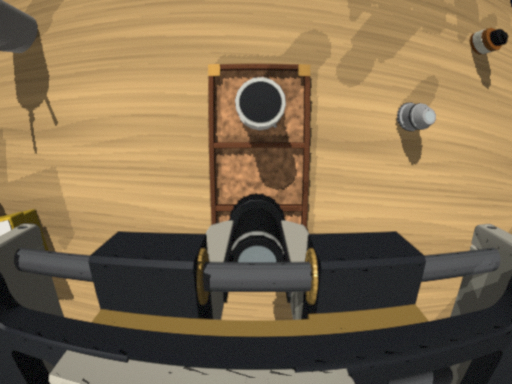

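send_rows:
  series:
    - {"wx": -0.004,"wy": 0.008,"wz": 0,"dx": 0.5,"dy": -0.2,"dz": -1,"fingers": 255}
    - {"wx": 0,"wy": 0,"wz": 0,"dx": 0,"dy": 0,"dz": -2.5,"fingers": 255}
    - {"wx": 0,"wy": 0,"wz": 0,"dx": 0,"dy": 0,"dz": -2.5,"fingers": 255}
    - {"wx": 0,"wy": 0,"wz": 0,"dx": 0,"dy": 0,"dz": -2,"fingers": 255}
    - {"wx": 0,"wy": 0,"wz": 0,"dx": 0,"dy": 0,"dz": -1,"fingers": 255}
    - {"wx": 0,"wy": 0,"wz": 0,"dx": 0,"dy": 0,"dz": 0,"fingers": 255}

```text
t: 33.68
tool_pos: [0.4688, 0.2904, 0.0807]
orientation: [3.137, 0.094, 0.016]
force: [-0.5, -0.6, -2.0]
opening: 0.0258
```

```bash
python3 -c "
from h import *
level()"
```

```text
t 33.68 pos [0.4688 0.2904 0.0807] levelling wx,wy [0.0026 0.01   0.    ] jaw deg 93.4 F [-0.5 -0.6 -2. ] op 0.0258
```

send_rows:
  series:
    - {"wx": 0.002,"wy": 0.003,"wz": 0,"dx": -0.4,"dy": 0.6,"dz": -1.2,"fingers": 255}
    - {"wx": 0,"wy": 0,"wz": 0,"dx": 0,"dy": 0.2,"dz": -1.2,"fingers": 255}
    - {"wx": 0,"wy": 0,"wz": 0,"dx": -0.1,"dy": 0,"dz": -0.8,"fingers": 255}
    - {"wx": 0,"wy": 0,"wz": 0,"dx": 0,"dy": 0,"dz": -0.4,"fingers": 255}
    - {"wx": 0,"wy": 0,"wz": 0,"dx": 0,"dy": 0,"dz": 0,"fingers": 255}

```text
t: 34.1
tool_pos: [0.4658, 0.297, 0.0428]
orientation: [3.14, 0.088, 0.012]
force: [-0.4, -0.2, -0.3]
opening: 0.0257
```

```bash
python3 - <<'E'
from h import *
import cv2
level()
cv2.imwrite('pics/w20.png',robot.read_camera('wrist')[:,:,::-1])
E
```

```text
t 34.10 pos [0.4658 0.297  0.0428] levelling wx,wy [0.0003 0.008  0.    ] jaw deg 93.2 F [-0.4 -0.2 -0.3] op 0.0257
```

View pics/w20.png

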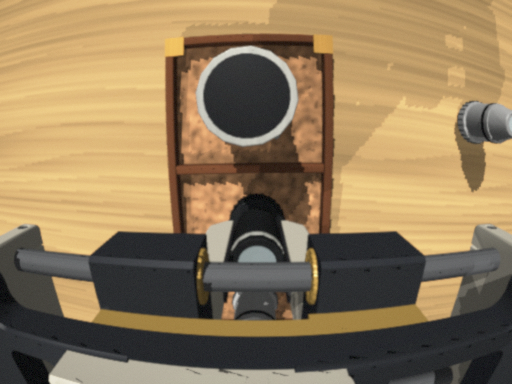

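send_rows:
  series:
    - {"wx": 0,"wy": 0,"wz": 0,"dx": -0.3,"dy": 0,"dz": -0.4,"fingers": 255}
    - {"wx": 0,"wy": 0,"wz": 0,"dx": -0.1,"dy": 0,"dz": -0.3,"fingers": 255}
    - {"wx": 0,"wy": 0,"wz": 0,"dx": 0,"dy": 0,"dz": -0.2,"fingers": 255}
    - {"wx": 0,"wy": 0,"wz": 0,"dx": 0,"dy": 0,"dz": 0,"fingers": 255}

```text
t: 34.48
tool_pos: [0.4627, 0.2983, 0.0355]
orientation: [-3.139, -0.089, -0.018]
force: [-0.3, 0.3, -0.6]
opening: 0.0256
```

```bash
python3 -c "
from h import *
level()"
```

```text
t 34.48 pos [0.4627 0.2983 0.0355] levelling wx,wy [-0.0014  0.0114  0.    ] jaw deg 93.3 F [-0.3  0.3 -0.6] op 0.0256
```

send_rows:
  series:
    - {"wx": 0,"wy": 0.003,"wz": 0,"dx": 0,"dy": 0,"dz": -0.2,"fingers": 255}
    - {"wx": 0,"wy": 0,"wz": 0,"dx": 0,"dy": 0,"dz": 0,"fingers": 255}
    - {"wx": 0,"wy": 0,"wz": 0,"dx": 0,"dy": 0,"dz": 0,"fingers": 170}
    - {"wx": 0,"wy": 0,"wz": 0,"dx": 0,"dy": 0,"dz": 0,"fingers": 140}
    - {"wx": 0,"wy": 0,"wz": 0,"dx": 0,"dy": 0,"dz": 0,"fingers": 110}
    - {"wx": 0,"wy": 0,"wz": 0,"dx": 0,"dy": 0,"dz": 0,"fingers": 110}
    - {"wx": 0,"wy": 0,"wz": 0,"dx": 0,"dy": 0,"dz": 0,"fingers": 110}

```text
t: 35.07
tool_pos: [0.465, 0.2996, 0.037]
orientation: [-3.137, -0.09, -0.02]
force: [0.4, -0.0, 0.4]
opening: 0.0512
```

```bash
python3 -c "
from h import *
level()"
```

```text
t 35.07 pos [0.465  0.2996 0.037 ] levelling wx,wy [-0.0037  0.0129  0.    ] jaw deg 93.3 F [ 0.4 -0.   0.4] op 0.0512
```

send_rows:
  series:
    - {"wx": 0,"wy": 0,"wz": 0,"dx": 0,"dy": 0,"dz": 1,"fingers": 110}
    - {"wx": 0,"wy": 0,"wz": 0,"dx": 0,"dy": 0,"dz": 2.5,"fingers": 110}
    - {"wx": 0,"wy": 0,"wz": 0,"dx": 0,"dy": 0,"dz": 3,"fingers": 110}
    - {"wx": 0,"wy": 0,"wz": 0,"dx": 0,"dy": 0,"dz": 3.5,"fingers": 110}
    - {"wx": 0,"wy": 0,"wz": 0,"dx": 0,"dy": 0,"dz": 3.5,"fingers": 110}
    - {"wx": 0,"wy": 0,"wz": 0,"dx": 0,"dy": -2,"dz": 2,"fingers": 110}
    - {"wx": 0,"wy": 0,"wz": 0,"dx": 0,"dy": -3,"dz": 0,"fingers": 60}
    - {"wx": 0,"wy": 0,"wz": 0,"dx": -0.5,"dy": -3.5,"dz": 0,"fingers": 0}
    - {"wx": 0,"wy": 0,"wz": 0,"dx": -0.5,"dy": -3.5,"dz": 0,"fingers": 0}
    - {"wx": 0,"wy": 0,"wz": 0,"dx": -0.5,"dy": -3.5,"dz": 0,"fingers": 0}
    - {"wx": 0,"wy": 0,"wz": 0,"dx": -0.5,"dy": -3.5,"dz": 0,"fingers": 0}
    - {"wx": 0,"wy": 0,"wz": 0,"dx": -0.5,"dy": -3.5,"dz": 0,"fingers": 0}
    - {"wx": 0,"wy": 0,"wz": 0,"dx": -0.5,"dy": -3.5,"dz": 0,"fingers": 0}
    - {"wx": 0,"wy": 0,"wz": 0,"dx": 0,"dy": -3,"dz": 0,"fingers": 0}
    - {"wx": 0,"wy": 0,"wz": 0,"dx": 0,"dy": 0,"dz": 0,"fingers": 0}

```text
t: 36.32
tool_pos: [0.4288, -0.0019, 0.2108]
orientation: [-3.139, -0.101, -0.036]
force: [-0.1, 0.4, 0.6]
opening: 0.0929
```

```bash
python3 - <<'E'
from h import *
import cv2
level()
for n in('top','side'):
    im=robot.read_camera(n)[:,:,::-1];cv2.imwrite(f'pics/{n}9.png',im)
    c=im[130:290,120:420] if n=='top' else im[110:384,170:400]
    cv2.imwrite(f'pics/{n}9c.png',cv2.resize(c,None,fx=2.6 if n=='top' else 2.15,fy=2.6 if n=='top' else 2.15,interpolation=cv2.INTER_CUBIC))
E
```

```text
t 36.32 pos [ 0.4288 -0.0019  0.2108] levelling wx,wy [-0.0017  0.0227  0.    ] jaw deg 93.7 F [-0.1  0.4  0.6] op 0.0929
```

View pics/top9c.png

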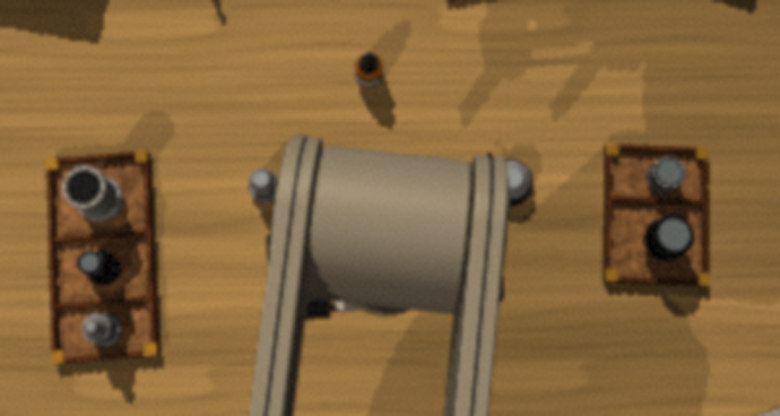

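View pics/side9c.png

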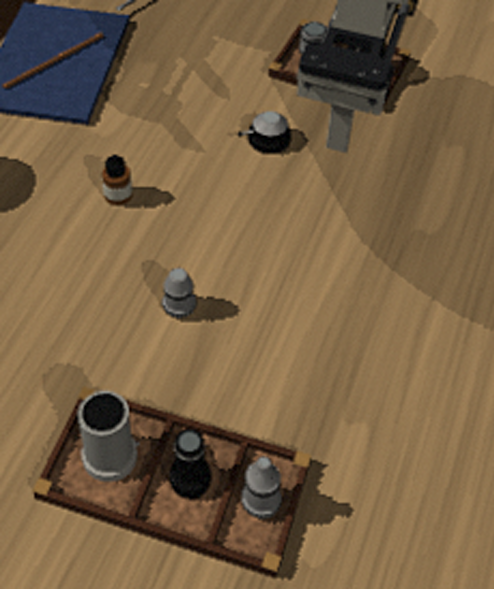

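```bash
python3 -c "
from h import *
level();print(robot.close_job())"
```

```text
t 36.42 pos [0.4292 0.0015 0.2106] levelling wx,wy [-0.0039  0.0226  0.    ] jaw deg 93.7 F [0.3 0.4 0.3] op 0.0929
the job is handed in; nothing more can be done
None
```

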